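# Couple the grease gun to the dough-roller bearing

### The job

The dough roller's bearing block on the prep table is due for grease. First take hold of the tall bottle that stands in front of its tilted nipple and stand it upright on the table, at least 12 cm away from the nipple; then lift the small grease gun out of its stand, push its open nose squarely over the nipple until it snaps past the two spring balls, and go on pushing until the spring sleeve at the nipple's foot is pressed fully home. The job finishes while you are still holding the gun there against the spring: do not let go, and do not disturb the other things on the table.

Things in the scene. Friction and masses are not known exactly. Their poses are not given: they have to be found in the camera images.
- nipple_tip (a point): End of the round-tipped brass nipple, 15 mm across, on the fixed grey bearing block; about 113 mm up. z: its axis, outward, leaning 30 deg from vertical to the robot's side; y level. Two spring balls stick out at +y and -y (22 mm over both), 13.5 mm below the tip; face of its 42 mm boss 27.5 mm below.
- sleeve (a joint): Spring sleeve, a steel ring 33 mm across round the nipple; 0 = sprung out, its rim 18 mm below the tip; 0.009 = pressed fully home along the nipple's axis, rim 27 mm below the tip. Spring 1 N at 0, 5.5 N when home. The gun's mouth pushes it.
- ball_a (a joint): Spring ball on the nipple's +y side: 0 = sticking out, grows to 0.004 as it is pushed in; 3 to 6 N to push in.
- ball_b (a joint): Spring ball on the nipple's -y side, the same.
- gun_grip (a point): Middle of the barrel of the round grease gun (116 mm long, 0.18 to 0.29 kg), which stands nose down, loose in its stand; z runs from nose to butt, up at first. Barrel 28 mm across, 23 mm to either side of this point; under it a collar 44 mm across, 6 mm thick (good to push on); above it a butt 31 mm across, 10 mm high.
- gun_mouth (a point): Centre of the gun's open nose end, 83 mm below the grip point; same frame. Nose 36 mm across; throat 18 mm across, lip rounded, 6 mm deep; cavity behind it 27 mm across, to 30 mm depth. The balls snap out behind the lip when the mouth is about 21.5 mm below the nipple's tip. 10 to 20 N along the axis is enough.
- gun_stand: Steel stand of the gun (fixed): round plate 72 mm across, 6 mm thick, with an upright square tube 51 mm outside, 43 mm inside, to 39 mm height. Origin at the centre of its underside on the table; the gun's mouth rests on the plate, 6 mm above the table.
- bottle_center (a point): Centre, 98 mm above its foot, of the tall white plastic bottle with a round cap: 196 mm high, body 60 mm across up to 165 mm, cap 49 mm across from there to the top, 0.18 to 0.36 kg. z is up. It stands upright in front of the nipple, in the gun's way. Free table to stand it on lies left of the bearing block (around x 0.62, y 0.22).
- tub: Small tub with press-on lid, 61 mm across, 42 mm high, behind the bearing block; bystander, leave alone. Origin under its centre.
- white_tub: White tub with press-on lid, 73 mm across, 64 mm high; bystander, leave alone. Origin under its centre.
- case: Clear round plastic case lying flat, 110 mm across, 32 mm high; bystander, leave alone. Origin under its centre.
- kitchen_timer: Kitchen timer lying flat, 74 x 64 x 18 mm; bystander, leave alone. Origin under its centre.
- bearing_block: Grey bearing block: foot 84 x 130 x 14 mm, housing 70 mm across and 90 mm high, shaft stub 25 mm across and 120 mm long along y, 55 mm up. Fixed. Origin under its centre, 34 mm behind the nipple's tip; x points away from the nipple. A fixed sheet-steel caddy, 223 mm high, stands nearer the robot at x 0.27 to 0.48, y -0.20 to -0.045.
Not all that is in view belongs to the job. What is shaped like the part that bears gun_grip but pink is not meant.

How it is judged:
On the way, in this order (a step that is already met when the one before it is completed fails the run):
1. the bottle stands upright on the table at least 12 cm from the nipple, let go (horizontal distance between bottle_center and nipple_tip above 0.12 m and angle between bottle_center's own z axis and vertical below 0.1 rad and height (world z) of bottle_center between 0.09 and 0.105 m and contact force between the fingers and bottle below 0.1 N), for 0.2 s.
2. the gun has been lifted out of its stand (height (world z) of gun_mouth above 0.045 m and contact force between the fingers and grease_gun above 1 N), for 0.1 s.
3. the gun's nose has snapped over the nipple: both balls are out again behind its lip (z of gun_mouth in the frame of nipple_tip between -0.032 and -0.0205 m and angle between the z axis of gun_mouth and the z axis of nipple_tip, either way round below 0.15 rad and value of joint each of ball_a, ball_b below 0.0012 m), for 0.1 s.
At the end, for the whole second after the job is handed in: The fingers hold the gun square on the nipple (within 0.15 rad and 6 mm), both balls out behind its lip (under 1.2 mm), the sleeve pressed in over 6.5 mm of 9; the bottle stands upright on the table (within 0.1 rad), untouched, its axis over 12 cm from the nipple's tip (value of joint sleeve above 0.0065 m and z of gun_mouth in the frame of nipple_tip between -0.032 and -0.023 m and x of gun_mouth in the frame of nipple_tip between -0.006 and 0.006 m and y of gun_mouth in the frame of nipple_tip between -0.006 and 0.006 m and angle between the z axis of gun_mouth and the z axis of nipple_tip, either way round below 0.15 rad and value of joint each of ball_a, ball_b below 0.0012 m and contact force between the fingers and grease_gun above 1 N and contact force between each of grease_gun, the arm and bottle below 0.1 N and horizontal distance between bottle_center and nipple_tip above 0.12 m and angle between bottle_center's own z axis and vertical below 0.1 rad and height (world z) of bottle_center between 0.09 and 0.105 m); the arm keeps its last pose, push and grip.
It fails at once if a bystander was disturbed (moved more than 3 cm) (distance of any of tub, white_tub, case, kitchen_timer from where it was at the start of the episode above 0.03 m).
It fails at once if the bottle was knocked over (angle between bottle_center's own z axis and vertical above 0.6 rad).
It also fails if it takes over 50 s, if anything falls off the work surface, if the arm or the gripper's body presses on something with over 40 N, if the wrist force passes 120 N, or if a joint passes its speed limit or range.

### The arm

A 6-joint arm with a two-finger parallel gripper is mounted at the origin on the work surface; the furniture and walls round the work are solid. World frame = base frame: x ahead of the robot, y to its left, z up, the work surface at z = 0. Lengths are in m, angles in rad, forces in N, time in s.
With the tool pointing down it reaches from about 0.3 to 0.875 m from the base axis. Payload 6.4 kg.
Tool frame: the origin (TCP) lies midway between the tips of the shut fingers; the grasp point (between the pads) lies 19 mm behind it; y points along the fingers, x is the direction in which the jaws open and shut, and the axes are right-handed (so a half turn about y gives the same grasp; the last joint's range is limited). The gripper opens to 85 mm and grips with 20 to 120 N. Pads are 22 mm wide; open, the fingers measure 114 mm over their backs; the gripper's body (76 mm by 85 mm) begins 54 mm behind the grasp point. The pads swing forward as they close: fully open they stand 13 mm farther back than shut.
Start: joints at [-1.547, 0.181, 1.607, -0, 1.354, -0.206], TCP at [0.131, -0.56, 0.231] pointing down, gripper open.
Joint ranges: [-2.99, 2.99], [-0.89, 2.07], [0.3, 2.58], [-1.14, 4.28], [0, 2.63], [-3.12, 3.12]. Speed limits (rad/s): [2.57, 2.57, 3.01, 3.14, 3.14, 3.14].

### API

Orientations are given as a rotation vector (axis times angle).
In Python, from bench import ctrl, imaging, close_job gives the robot as it stands. The module is installed in compiled form; this text tells all that it offers.
- The arm moves only by the tool jog_arm, never from a script. Its argument "moves" is a list of rows, each a list of 5 numbers: the shift along the world's x, y, z in cm, then the turn about the world's z in degrees, then the closure in counts, from 0 (fully open) to 255 (shut). In form: [[x, y, z, turn, jaw], ...]. A call has exactly 8 rows; each row shifts and turns the commanded pose from where the row before left it; what a row does not reach is not made up. A row lasts 1/8 s, in which the tool goes at most 62.5 mm and 10.7 degrees, less where a joint would pass 70% of its speed; a pose out of reach is approached as far as the arm can. A call is refused whole if a number of a shift passes 6.25 or a number of a turn 10.7, either way. A call with a gripper value outside its range is refused whole. The fingers move at their own pace and stop on an object; "squeeze" is the grip in N (left out, the last holds). Time passes only in rows, so rows that do not move let the fingers close, or fill a call up. It gives the time, the measured TCP pose, the force and the opening at its end, in the units of the state.
- ctrl.sense(): the state, without advancing time (a new reading comes with each control period).
- imaging.snapshot(name): name is "scene" or "side" or "wrist"; returns a dict with "image" (480x640x3 uint8, red, green, blue), "vertical_fov" (degrees; the focal length in pixels is half the picture's height over the tangent of half this angle, whatever the lens; pixels are square), "cx", "cy" (the principal point, pixels), "pose" (4x4, takes a point from camera to world coordinates). Camera axes: x right, y up, looking along -z (the intrinsics and any distortion apply to the point x, -y, -z); pixel columns grow to the right and rows downward; lengths in m; the calibration is good to about 2 mm. A picture is of the moment at which its call begins. There is no depth.
- close_job(): hands the job in, once; it reports no verdict.
The state is a dict: "clock": time; "q": joint angles; "joint_vel": joint speeds; "joint_torque": joint torques, N m; "ee_pos": TCP position; "tcp_rot": TCP orientation; "force": force on the tool from outside, world axes, zero at the start; "ft_torque": the same for the moment, N m; "finger_gap": opening from 0.0 (shut) to 1.0 (fully open).
Only numpy, scipy, OpenCV 4.12 (cv2) and the standard library are available. Lean on these libraries where they do the work, as an engineer would, in place of code of your own. Each camera call takes 0.05 s, during which the arm holds its last target.

## Working session

There is one attempt and no reset: what is moved stays moved. The work goes in short steps, Python scripts to look and compute and a tool call to move; the robot and the scene stay as the last step left them, time stands still between calls to the robot, and variables do not carry over. Pictures are saved under pics/ and viewed, and the job is handed in when it is done.

Besides the shell and the picture viewer there is one more tool, called after "Call:" as a command line: name --pt "numbers of a row" for each row, then --argument value for the rest. jog_arm: Moves the arm, as the interface text tells. Its arguments: {"type":"object","properties":{"moves":{"type":"array","items":{"type":"array","items":{"type":"number"}}},"squeeze":{"type":"number"}},"required":["moves"]}

```bash
mkdir -p pics
cat > h.py <<'E'
import numpy as np, cv2, pickle
from bench import ctrl, imaging
from scipy.spatial.transform import Rotation as R
def snap(n,f):
    s=imaging.snapshot(n); pickle.dump(s,open(f'pics/{f}.pkl','wb'))
    cv2.imwrite(f'pics/{f}.png',s['image'][:,:,::-1]); return s
def load(f): return pickle.load(open(f'pics/{f}.pkl','rb'))
def K(s):
    f=240/np.tan(np.radians(s['vertical_fov'])/2); return f
def ray(s,u,v):
    f=K(s); d=np.array([(u-s['cx'])/f,-(v-s['cy'])/f,-1]); P=np.array(s['pose']); return P[:3,3],P[:3,:3]@d
def atz(s,u,v,z):
    o,d=ray(s,u,v); return o+d*(z-o[2])/d[2]
def proj(s,p):
    P=np.array(s['pose']); c=P[:3,:3].T@(np.array(p)-P[:3,3]); f=K(s)
    return np.array([s['cx']+f*c[0]/-c[2], s['cy']-f*c[1]/-c[2]])
def tri(obs):
    A=np.zeros((3,3));b=np.zeros(3)
    for s,u,v in obs:
        o,d=ray(s,u,v);d=d/np.linalg.norm(d);M=np.eye(3)-np.outer(d,d);A+=M;b+=M@o
    p=np.linalg.solve(A,b); return p,[proj(s,p)-[u,v] for s,u,v in obs]
def crop(f,u0,v0,u1,v1,k,out):
    im=cv2.imread(f'pics/{f}.png')[v0:v1,u0:u1]; cv2.imwrite(f'pics/{out}.png',cv2.resize(im,None,fx=k,fy=k,interpolation=cv2.INTER_CUBIC))
E
python3 - <<'E'
from h import *
for n in ['scene','side','wrist']:
    s=snap(n,n+'0'); print(n,{k:(np.round(v,4).tolist() if k!='image' else 0) for k,v in s.items()})
print(ctrl.sense())
E
```

```text
scene {'image': 0, 'vertical_fov': 53.5267, 'cx': 331.5034, 'cy': 239.2961, 'pose': [[-0.8896, 0.2627, -0.3737, 0.1502], [-0.4562, -0.5505, 0.6991, 0.6897], [-0.022, 0.7924, 0.6096, 0.7235], [0.0, 0.0, 0.0, 1.0]]}
side {'image': 0, 'vertical_fov': 55.1267, 'cx': 328.4306, 'cy': 240.1323, 'pose': [[-0.9609, 0.2351, -0.1462, 0.3892], [-0.2767, -0.8012, 0.5305, 0.5442], [0.0076, 0.5503, 0.835, 0.903], [0.0, 0.0, 0.0, 1.0]]}
wrist {'image': 0, 'vertical_fov': 68.1458, 'cx': 321.5735, 'cy': 232.2034, 'pose': [[0.2285, 0.92, 0.3183, 0.2138], [-0.9735, 0.2165, 0.0732, -0.5407], [-0.0015, -0.3267, 0.9451, 0.3734], [0.0, 0.0, 0.0, 1.0]]}
{'clock': 0.15, 'q': array([-1.54730764e+00,  1.81388235e-01,  1.60773039e+00,  5.88316684e-06,
        1.35378694e+00, -2.06293132e-01]), 'joint_vel': array([-5.31241548e-05, -7.26520369e-04, -2.63752556e-03, -2.56241401e-04,
       -1.40439251e-03, -2.64154767e-04]), 'joint_torque': array([ 4.20581609e-04, -4.45262718e+01, -3.51692855e+01, -2.70318178e-04,
        5.83453279e-03, -2.22951257e-05]), 'ee_pos': array([ 0.13097813, -0.55947688,  0.23060423]), 'tcp_rot': array([-1.3081208 ,  1.0388148 , -1.03741924]), 'force': array([-0.40780957, -0.17993554, -0.12460362]), 'ft_torque': array([ 0.0042034 , -0.0617067 ,  0.04221136]), 'finger_gap': 1.002542141225989}
```

View pics/scene0.png

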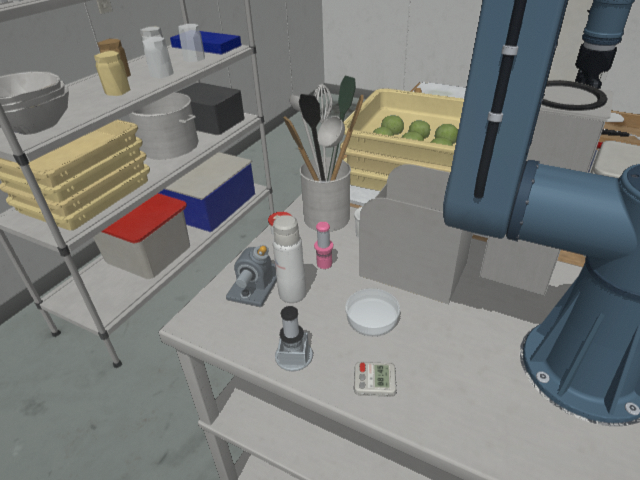

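View pics/side0.png

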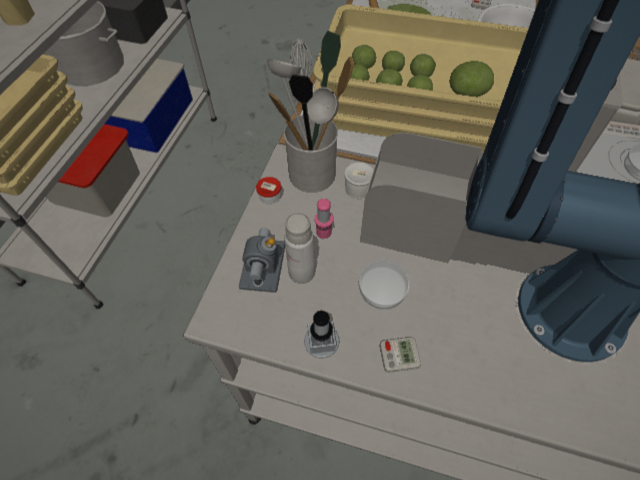

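View pics/wrist0.png

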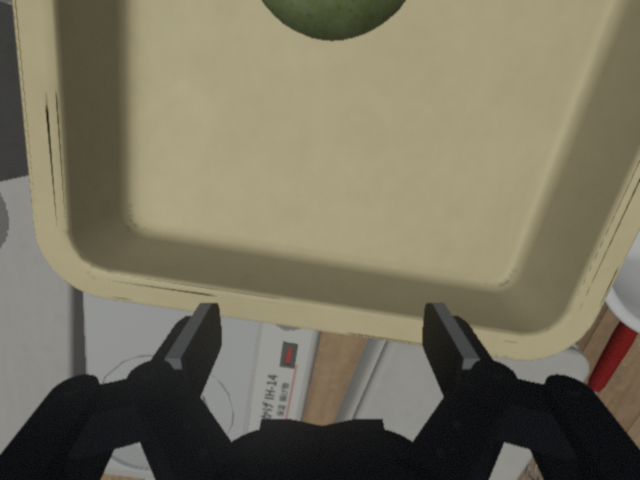

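```bash
python3 -c "
from h import *
print(R.from_rotvec([-1.3081208 ,  1.0388148 , -1.03741924]).as_matrix().round(3))"
```

```text
[[ 0.228 -0.     0.974]
 [-0.974  0.001  0.228]
 [-0.001 -1.     0.   ]]
```

```bash
python3 -c "
from h import *
crop('scene0',215,200,345,380,4,'c1')
crop('side0',230,190,350,360,4,'c2')
"; cd pics; python3 -c "
import cv2
for f in 'c1','c2':
    i=cv2.imread(f+'.png');print(i.shape)"
```

```text
(720, 520, 3)
(680, 480, 3)
```

```bash
python3 -c "
from h import *
crop('scene0',220,205,320,310,5.5,'c1')
crop('scene0',265,300,325,375,7.5,'c3')
crop('side0',230,205,330,305,5.5,'c2')
crop('side0',295,300,350,365,8,'c4')
"
```

```text
(no output)
```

View pics/c1.png

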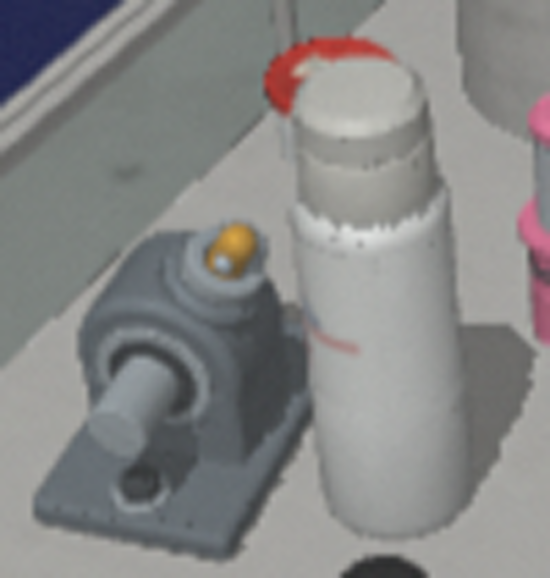

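View pics/c2.png

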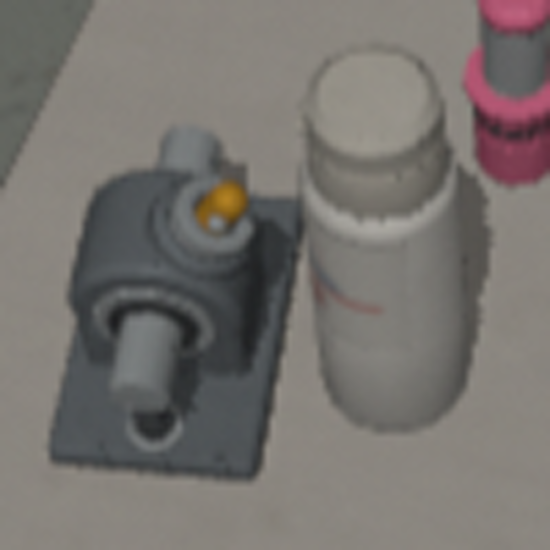

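View pics/c3.png

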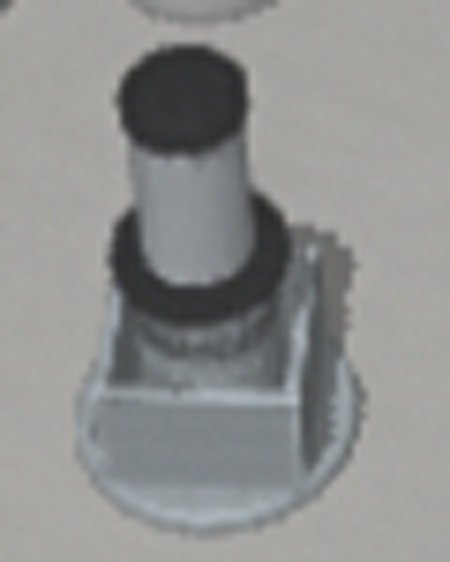

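View pics/c4.png

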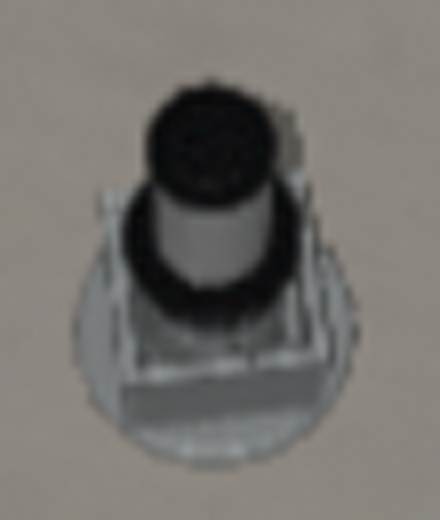

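Run:
```python
from h import *
a,b=load('scene0'),load('side0')
def t(n,pa,pb,z):
    p,r=tri([(a,*pa),(b,*pb)]); print(n,p.round(4),np.round(r,1).tolist(),atz(a,*pa,z).round(4),atz(b,*pb,z).round(4))
t('butt',(289.5,312),(321.5,317.2),.122)
t('cap',(285.1,222.3),(298.2,222.3),.196)
t('tip',(264,247.7),(272.2,239.9),.113)
print('dist lines')
# block foot corners z=.014: near ones
for s,cs in((a,[(36,510),(235,555)]),(b,[(55,460),(260,475),(300,205)])):
    o=(220,205) if s is a else (230,205)
    for u,v in cs: print('foot',atz(s,o[0]+u/5.5,o[1]+v/5.5,.014 if s is a else .014).round(4))
# stand tube top corners z=.039 
for u,v in [(110,390),(298,400),(312,240)]: print('tube sc',atz(a,265+u/7.5,300+v/7.5,.039).round(4))
for u,v in [(125,375),(325,350),(303,180),(105,200)]: print('tube si',atz(b,295+u/8,300+v/8,.039).round(4))
for n,s,u,v,z in [('tub',b,269,188,.042),('wtub',b,358,177,.064),('case',b,384,283,.032),('timer',b,399,353,.018),('pink',b,324,204,.122)]: print(n,atz(s,u,v,z).round(3))
```

```text
butt [0.4918 0.213  0.1192] [[0.1, -0.1], [-0.1, 0.1]] [0.4903 0.2153 0.122 ] [0.4913 0.214  0.122 ]
cap [0.5802 0.071  0.1929] [[0.4, -0.2], [-0.4, 0.3]] [0.5781 0.0756 0.196 ] [0.5789 0.0723 0.196 ]
tip [0.6393 0.0728 0.1107] [[-0.0, 0.0], [0.0, -0.0]] [0.6374 0.0751 0.113 ] [0.6386 0.0742 0.113 ]
dist lines
foot [0.6935 0.1532 0.014 ]
foot [0.6105 0.1397 0.014 ]
foot [0.6935 0.1538 0.014 ]
foot [0.614  0.1374 0.014 ]
foot [0.6403 0.0135 0.014 ]
tube sc [0.5018 0.2428 0.039 ]
tube sc [0.4595 0.2254 0.039 ]
tube sc [0.4813 0.1801 0.039 ]
tube si [0.5047 0.2447 0.039 ]
tube si [0.4596 0.2249 0.039 ]
tube si [0.4769 0.1835 0.039 ]
tube si [0.5231 0.2026 0.039 ]
tub [ 0.72  -0.108  0.042]
wtub [ 0.518 -0.184  0.064]
case [0.397 0.063 0.032]
timer [0.335 0.2   0.018]
pink [ 0.561 -0.039  0.122]
```

Run:
```python
from h import *
a,b=load('scene0'),load('side0')
print('crock foot',atz(a,327,227,0).round(3),atz(b,313,188,0).round(3))
for n,pa,pb in [('spat',(346,80),(331,35)),('blk',(309,97),(302,77)),('whisk',(322,88),(300,42)),('woodL',(287,120),(271,96))]:
    p,r=tri([(a,*pa),(b,*pb)]);print(n,p.round(3),np.round(r,0).tolist())
print('table corner',atz(a,162,334,0).round(3),atz(b,187,338,0).round(3),atz(a,322,90,0).round(3),atz(b,640,470,0).round(3))
```

```text
crock foot [ 0.628 -0.181  0.   ] [ 0.629 -0.171  0.   ]
spat [ 0.621 -0.288  0.349] [[1.0, -1.0], [-1.0, 1.0]]
blk [ 0.63  -0.129  0.363] [[0.0, -0.0], [-0.0, 0.0]]
whisk [ 0.69  -0.295  0.317] [[0.0, -0.0], [-0.0, 0.0]]
woodL [ 0.701 -0.145  0.293] [[-1.0, 0.0], [1.0, -0.0]]
table corner [0.758 0.283 0.   ] [0.76  0.284 0.   ] [ 1.101 -1.041  0.   ] [-0.12   0.285  0.   ]
```

Call:
jog_arm --pt "1.5 2 5.5 0 0" --pt "1.5 2 5.5 0 0" --pt "3.4 4.8 1.5 0 0" --pt "3.4 4.8 1.5 0 0" --pt "3.4 4.8 1.5 0 0" --pt "3.4 4.8 1.5 0 0" --pt "3.4 4.8 1.5 0 0" --pt "3.4 4.8 1.5 0 0" --squeeze 40

```text
clock: 1.15
ee_pos: [0.3656, -0.2301, 0.4317]
tcp_rot: [-1.309, 1.038, -1.039]
force: [1.0, 0.5, 0.3]
finger_gap: 0.998
```

Call:
jog_arm --pt "3.5 5.0 0 0 0" --pt "3.5 5.0 0 0 0" --pt "3.5 5.0 0 0 0" --pt "3.5 5.0 0 0 0" --pt "3.5 5.0 0 0 0" --pt "3.5 5.0 -0.5 -1.7 0" --pt "0.3 0.3 -5 0 0" --pt "0 0 -3 0 0"

```text
clock: 2.15
ee_pos: [0.5774, 0.0724, 0.343]
tcp_rot: [-1.3, 1.062, -1.057]
force: [-0.5, -0.2, 0.0]
finger_gap: 1.0
```

Run:
```python
from h import *
snap('wrist','wrist1'); s=snap('side','side1'); snap('scene','scene1'); print(ctrl.sense()['ee_pos'])
```

```text
[0.57702383 0.07129674 0.34436671]
```

View pics/wrist1.png

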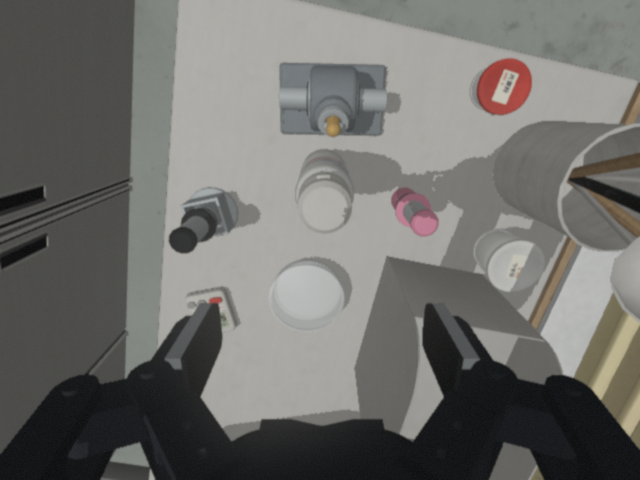

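View pics/scene1.png

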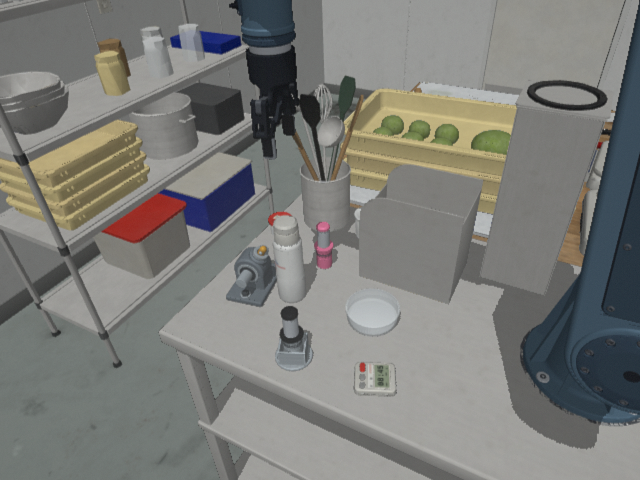

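Run:
```python
from h import *
crop('wrist1',265,50,400,150,5.5,'w1')
crop('wrist1',160,140,370,250,3.5,'w2')
s=load('wrist1');print(np.round(s['pose'],4))
```

```text
[[ 0.2017  0.9244  0.3238  0.6613]
 [-0.9795  0.1907  0.0657  0.089 ]
 [-0.001  -0.3304  0.9438  0.4855]
 [ 0.      0.      0.      1.    ]]
```

View pics/w1.png

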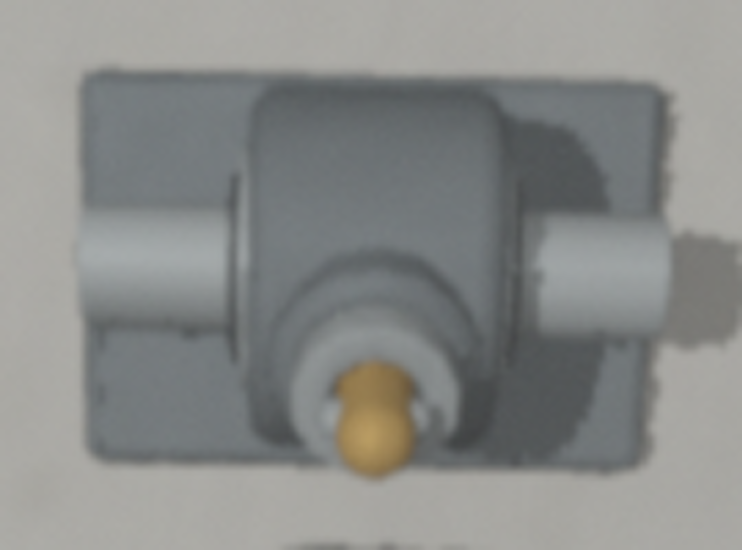

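View pics/w2.png

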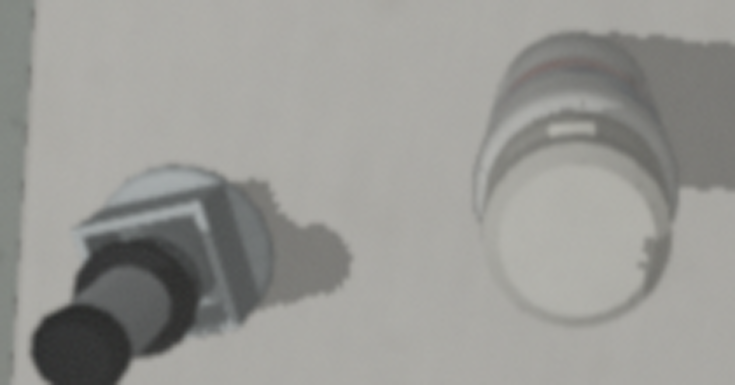

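Run:
```python
from h import *
s=load('wrist1')
W=lambda u,v,z:atz(s,265+u/5.5,50+v/5.5,z)
c=[W(*p,.014) for p in [(85,75),(663,85),(640,467),(92,460)]]
for p in c: print(p.round(4))
print('ctr',np.mean(c,0).round(4))
e=lambda p,q:np.degrees(np.arctan2(*(q-p)[1::-1]))
print('az',e(c[0],c[1]),e(c[3],c[2]),e(c[3],c[0]),e(c[2],c[1]))
print('shaft', e(W(80,267,.055),W(668,275,.055)), ((W(80,267,.055)+W(668,275,.055))/2).round(4))
b=W(376,435,.1065); print('ballc',b.round(4))
yaw=np.radians(11.5)
ax=np.array([-.5*np.cos(yaw),-.5*np.sin(yaw),.866]); print('tip',(b+.0075*ax).round(4))
print('cap',atz(s,160+583/3.5,140+235/3.5,.196).round(4),'butt',atz(s,160+81/3.5,140+347/3.5,.122).round(4))
```

```text
[0.7007 0.1483 0.014 ]
[0.7243 0.0236 0.014 ]
[0.6447 0.0077 0.014 ]
[0.6204 0.1333 0.014 ]
ctr [0.6725 0.0783 0.014 ]
az -79.27318680820748 -79.06883406199205 10.587093385463392 11.255579207428445
shaft -79.0972277361387 [0.673  0.0786 0.055 ]
ballc [0.6436 0.0734 0.1065]
tip [0.6399 0.0727 0.113 ]
cap [0.5847 0.0693 0.196 ] butt [0.4981 0.2104 0.122 ]
```

Call:
jog_arm --pt "0.4 0 -4 -0.7 0" --pt "0 0 -4 0 0" --pt "0 0 -4 0 0" --pt "0 0 -1.5 0 0" --pt "0 0 0 0 0" --pt "0 0 0 0 0" --pt "0 0 0 0 0" --pt "0 0 0 0 0"

```text
clock: 3.3
ee_pos: [0.5825, 0.0711, 0.2124]
tcp_rot: [-1.291, 1.068, -1.071]
force: [-0.3, -0.3, 0.6]
finger_gap: 1.0
```

Run:
```python
from h import *
for n in ['wrist','side','scene']: snap(n,n+'2')
print(ctrl.sense()['ee_pos'],R.from_rotvec(ctrl.sense()['tcp_rot']).as_matrix().round(4))
s=load('wrist2');print(np.round(s['pose'],4))
crop('scene2',220,110,340,310,3,'d1'); crop('side2',220,110,340,310,3,'d2')
cv2.imwrite('pics/d.png',np.hstack([cv2.imread('pics/d1.png'),cv2.imread('pics/d2.png')]))
for n in 'scene2','side2':
    print(proj(load(n),ctrl.sense()['ee_pos']))
```

```text
[0.58207677 0.07113712 0.21159459] [[ 1.869e-01  4.000e-04  9.824e-01]
 [-9.824e-01 -1.000e-04  1.869e-01]
 [ 1.000e-04 -1.000e+00  4.000e-04]]
[[ 1.876e-01  9.288e-01  3.196e-01  6.659e-01]
 [-9.822e-01  1.773e-01  6.140e-02  8.660e-02]
 [ 4.000e-04 -3.254e-01  9.456e-01  3.554e-01]
 [ 0.000e+00  0.000e+00  0.000e+00  1.000e+00]]
[283.86228824 213.87148084]
[296.35824957 216.5615532 ]
```

View pics/d.png

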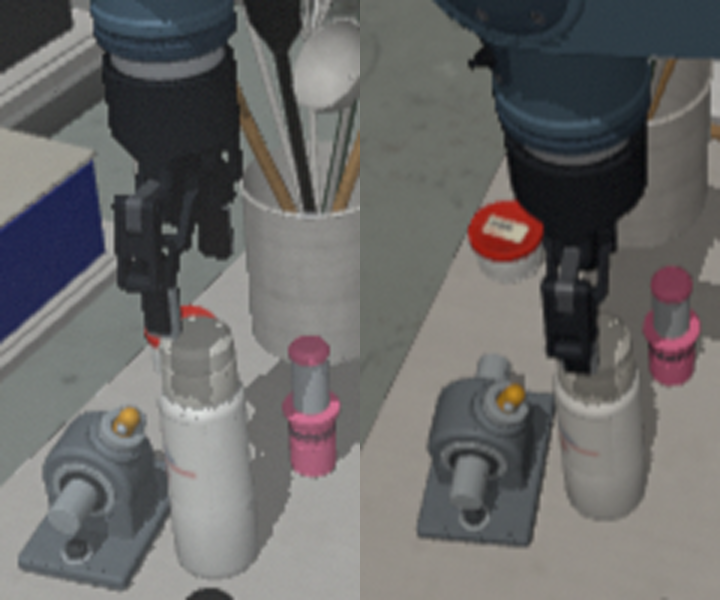

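View pics/wrist2.png

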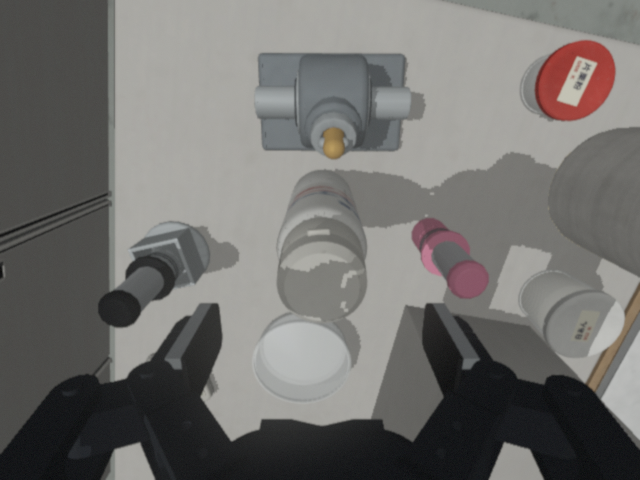

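Run:
```python
from h import *
s=load('wrist2')
e=np.array([.5823,.0711,.2118])
print('proj TCP',proj(s,e), 'tips at +-42.5', proj(s,e+.0425*np.array([.187,-.982,0])+[0,0,.013]),proj(s,e-.0425*np.array([.187,-.982,0])+[0,0,.013]))
print('cap',atz(s,321.5,281,.196).round(4))
im=s['image'][230:340,250:390];cv2.imwrite('pics/e.png',cv2.resize(im[:,:,::-1],None,fx=5,fy=5))
```

```text
proj TCP [320.43591922 305.22826464] tips at +-42.5 [420.09546504 321.12614722] [220.58432889 321.07552256]
cap [0.5867 0.0714 0.196 ]
```

View pics/e.png

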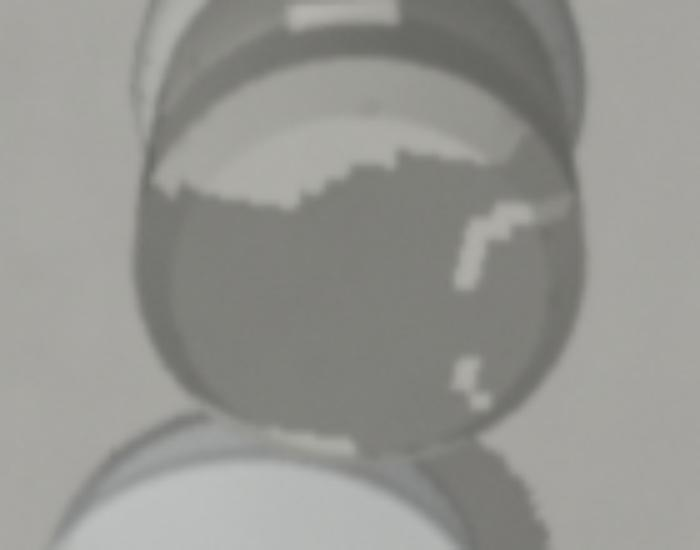

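Call:
jog_arm --pt "0.2 0 -2 0 0" --pt "0 0 -2 0 0" --pt "0 0 -2 0 0" --pt "0 0 -1.4 0 0" --pt "0 0 0 0 0" --pt "0 0 0 0 120" --pt "0 0 0 0 150" --pt "0 0 0 0 200" --squeeze 30

```text
clock: 4.45
ee_pos: [0.5848, 0.0711, 0.1384]
tcp_rot: [-1.291, 1.068, -1.071]
force: [1.3, 0.7, 3.0]
finger_gap: 0.692
```

Call:
jog_arm --pt "0 0 1.3 0 200" --pt "0 0 1.5 0 200" --pt "0 4.5 0 0 200" --pt "0 4.5 0 0 200" --pt "0 3.5 0 0 200" --pt "2 2 0 0 200" --pt "2 1 0 0 200" --pt "0.7 0 0 0 200"

```text
clock: 5.45
ee_pos: [0.6318, 0.2268, 0.1661]
tcp_rot: [-1.292, 1.068, -1.069]
force: [0.1, -0.1, -2.3]
finger_gap: 0.695
```

Call:
jog_arm --pt "0 0 0 0 200" --pt "0 0 0 0 200" --pt "0 0 -1 0 200" --pt "0 0 -1 0 200" --pt "0 0 -0.4 0 200" --pt "0 0 -0.3 0 200" --pt "0 0 0 0 200" --pt "0 0 0 0 200"

```text
clock: 6.45
ee_pos: [0.6312, 0.2261, 0.1385]
tcp_rot: [-1.292, 1.069, -1.07]
force: [-0.1, 0.1, -0.6]
finger_gap: 0.692
```

Run:
```python
from h import *
for n in ['side','scene']: snap(n,n+'3')
print(ctrl.sense()['ee_pos'],ctrl.sense()['force'])
crop('scene3',130,130,330,380,2.2,'d1'); crop('side3',180,130,340,380,2.2,'d2')
cv2.imwrite('pics/d3.png',np.hstack([cv2.imread('pics/d1.png'),cv2.imread('pics/d2.png')]))
```

```text
[0.63116746 0.22615452 0.13848483] [-0.1905292  -0.37355098 -1.27737494]
```

View pics/d3.png

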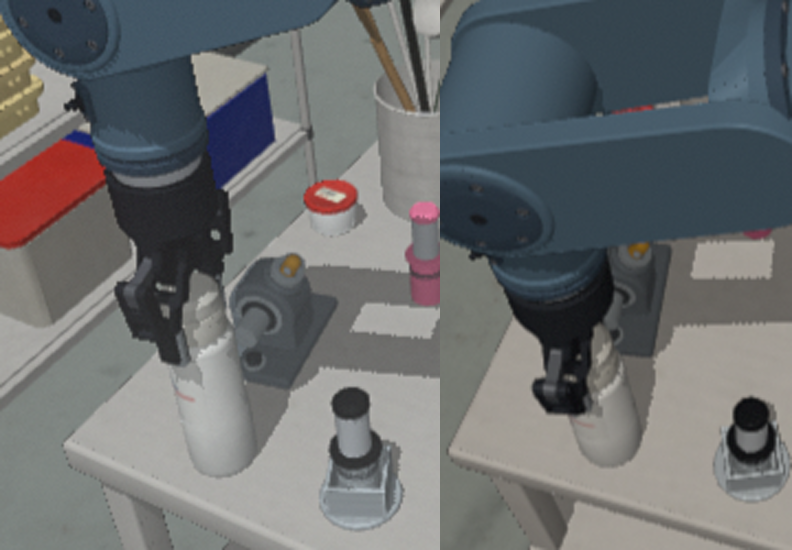

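Call:
jog_arm --pt "0 0 0 0 150" --pt "0 0 0 0 40" --pt "0 0 0 0 0" --pt "0 0 0 0 0" --pt "0 0 2 0 0" --pt "0 0 4 0 0" --pt "0 0 4 0 0" --pt "0 0 4 0 0"

```text
clock: 7.55
ee_pos: [0.6312, 0.2262, 0.2815]
tcp_rot: [-1.291, 1.068, -1.07]
force: [-0.4, 1.3, -0.9]
finger_gap: 0.996
```

Run:
```python
from h import *
for n in ['wrist','scene']: snap(n,n+'4')
print(ctrl.sense()['ee_pos'],ctrl.sense()['force'])
crop('scene4',130,130,380,380,2.2,'d4')
```

```text
[0.63382199 0.2266949  0.28681918] [1.22330263 0.0868008  0.5462513 ]
```

View pics/d4.png

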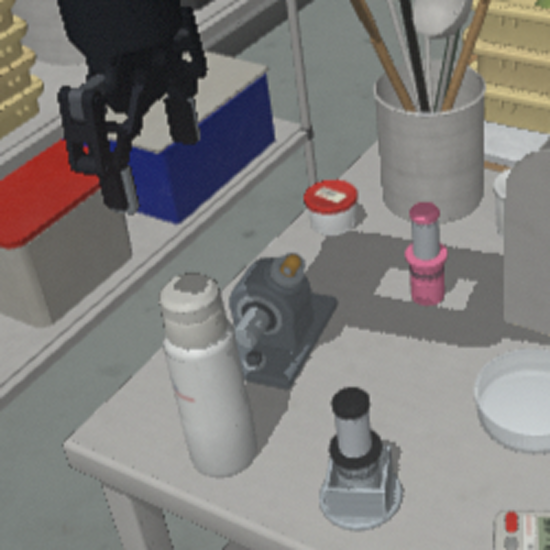

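View pics/wrist4.png

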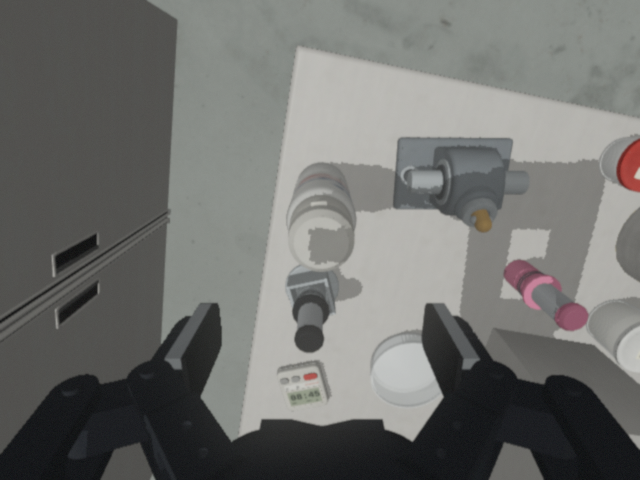

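Call:
jog_arm --pt "-5 -0.4 0 0 0" --pt "-5 -0.5 0 0 0" --pt "-4 -0.5 0 0 0" --pt "0 0 -3 0 0" --pt "0 0 -4 0 0" --pt "0 0 -2.5 0 0" --pt "0 0 0 0 0" --pt "0 0 0 0 0"

```text
clock: 8.65
ee_pos: [0.4918, 0.2123, 0.1848]
tcp_rot: [-1.291, 1.068, -1.07]
force: [0.7, 0.0, -0.2]
finger_gap: 1.0
```

Run:
```python
from h import *
for n in ['wrist','scene','side']: snap(n,n+'5')
print(ctrl.sense()['ee_pos'],ctrl.sense()['force'])
crop('scene5',200,180,360,380,2.5,'d1'); crop('side5',240,180,360,380,2.5,'d2')
cv2.imwrite('pics/d5.png',np.hstack([cv2.imread('pics/d1.png'),cv2.imread('pics/d2.png')]))
```

```text
[0.49201733 0.2122961  0.18497912] [0.35701079 0.56969467 0.52168219]
```

View pics/d5.png

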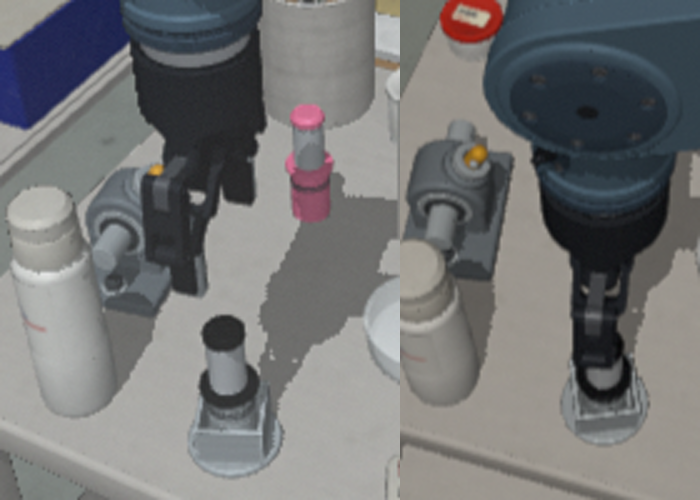

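View pics/wrist5.png

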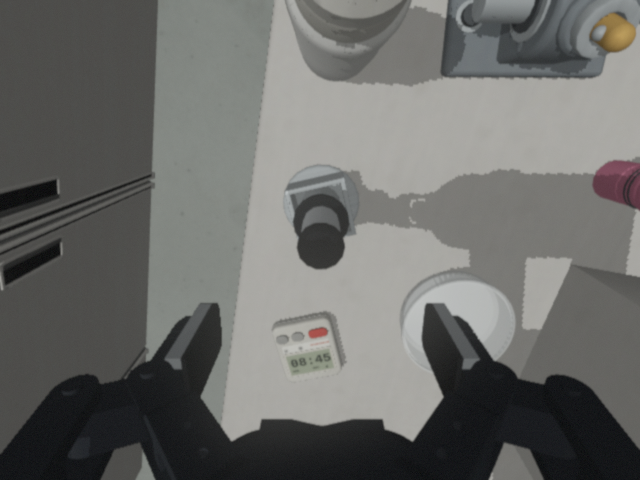

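Run:
```python
from h import *
s=load('wrist5')
print(atz(s,320.5,247.5,.122).round(4), proj(s,[.492,.2123,.185]))
crop('wrist5',275,155,370,275,4.5,'w5')
a,b=load('scene5'),load('side5')
```

```text
[0.4956 0.2132 0.122 ] [320.53729281 305.33837306]
```

View pics/w5.png

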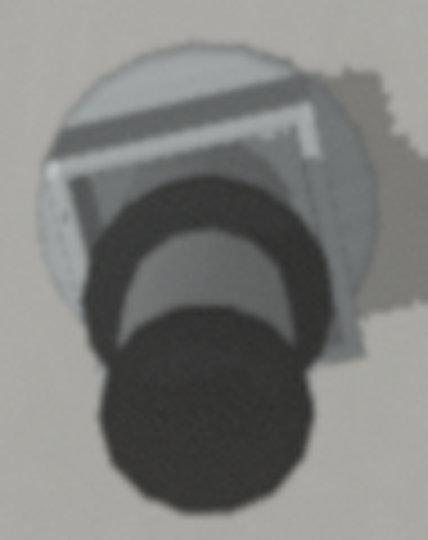

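Call:
jog_arm --pt "0.3 0.1 -3 0 0" --pt "0 0 -3 0 0" --pt "0 0 -3 0 0" --pt "0 0 -1.4 0 0" --pt "0 0 -1 0 0" --pt "0 0 0 0 0" --pt "0 0 0 0 120" --pt "0 0 0 0 180" --squeeze 25

```text
clock: 9.8
ee_pos: [0.4947, 0.2133, 0.0702]
tcp_rot: [-1.291, 1.069, -1.07]
force: [-1.1, -0.5, 0.1]
finger_gap: 0.606
```

Call:
jog_arm --pt "0 0 0 0 255" --pt "0 0 0 0 255" --pt "0 0 0 0 255" --pt "0 0 0 0 255" --pt "0 0 0 0 255" --pt "0 0 0 0 255" --pt "0 0 0 0 255" --pt "0 0 0 0 255"

```text
clock: 10.8
ee_pos: [0.4944, 0.2132, 0.0698]
tcp_rot: [-1.292, 1.069, -1.07]
force: [-1.7, 0.4, 4.7]
finger_gap: 0.322
```

Call:
jog_arm --pt "0 0 1 0 255" --pt "0 0 1.5 0 255" --pt "-0.3 -0.06 0 0 255" --pt "-0.6 -0.12 0 0 255" --pt "-0.6 -0.12 0 0 255" --pt "-0.6 -0.12 0 0 255" --pt "0 0 0 0 255" --pt "0 0 0 0 255" --squeeze 20

```text
clock: 11.8
ee_pos: [0.4728, 0.2089, 0.0942]
tcp_rot: [-1.292, 1.07, -1.069]
force: [2.1, 2.2, 2.0]
finger_gap: 0.325
```

Run:
```python
from h import *
for n in ['wrist','scene','side']: snap(n,n+'6')
print(ctrl.sense()['ee_pos'],ctrl.sense()['force'])
crop('scene6',200,180,360,380,2.5,'d1'); crop('side6',240,180,360,380,2.5,'d2')
cv2.imwrite('pics/d6.png',np.hstack([cv2.imread('pics/d1.png'),cv2.imread('pics/d2.png')]))
```

```text
[0.47286297 0.20892862 0.09410503] [3.62877263 1.96995944 0.81599739]
```

View pics/d6.png

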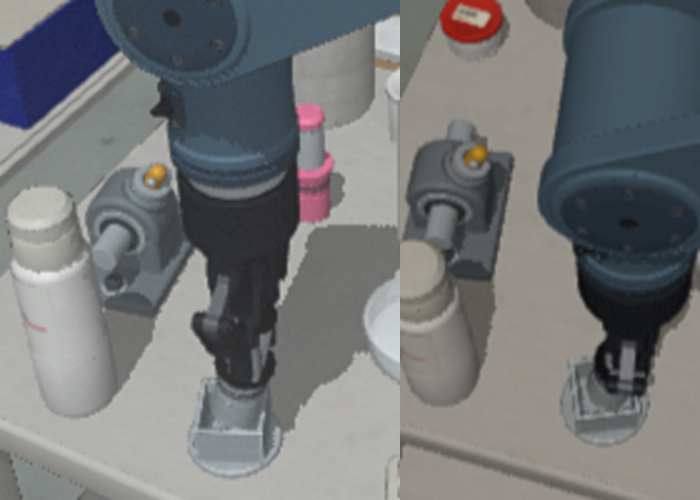

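View pics/wrist6.png

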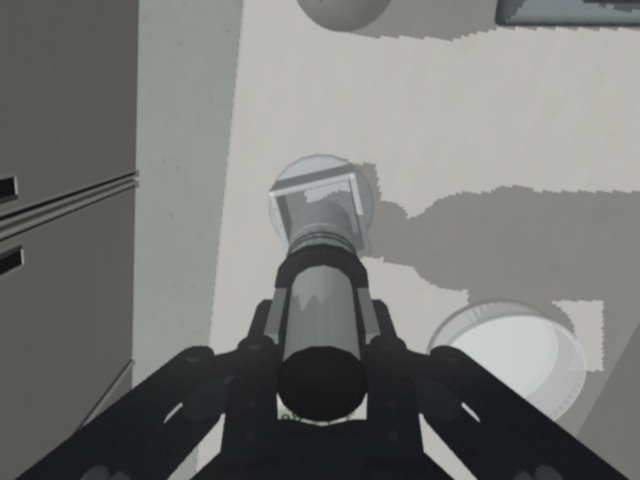

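Call:
jog_arm --pt "-0.5 -0.1 0 0 255" --pt "-0.5 -0.1 0 0 255" --pt "-0.5 -0.1 0 0 255" --pt "-0.4 -0.08 0 0 255" --pt "0 0 0 0 255" --pt "0 0 0 0 255" --pt "0 0 3 0 255" --pt "0 0 4 0 255"

```text
clock: 12.95
ee_pos: [0.4515, 0.2045, 0.1631]
tcp_rot: [-1.298, 1.074, -1.067]
force: [-0.0, 0.4, -2.6]
finger_gap: 0.317
```

Call:
jog_arm --pt "0 0 4 0 255" --pt "0 0 3 0 255" --pt "0 0 0 0 255" --pt "0 0 0 0 255" --pt "0 0 0 0 255" --pt "0 0 0 0 255" --pt "0 0 0 0 255" --pt "0 0 0 0 255" --squeeze 60

```text
clock: 13.95
ee_pos: [0.4539, 0.2051, 0.2341]
tcp_rot: [-1.293, 1.07, -1.069]
force: [-0.0, -0.2, -1.7]
finger_gap: 0.316
```

Run:
```python
from h import *
for n in ['wrist','scene','side']: snap(n,n+'7')
print(ctrl.sense()['ee_pos'],ctrl.sense()['force'])
crop('scene7',200,130,360,330,2.5,'d1'); crop('side7',240,180,360,380,2.5,'d2')
cv2.imwrite('pics/d7.png',np.hstack([cv2.imread('pics/d1.png'),cv2.imread('pics/d2.png')]))
print(np.round(load('wrist7')['pose'],4))
```

```text
[0.45401074 0.20510571 0.23431172] [-0.04353052  0.03451069 -1.7988709 ]
[[ 0.1876  0.9281  0.3215  0.5376]
 [-0.9823  0.1772  0.0614  0.2206]
 [-0.     -0.3273  0.9449  0.3769]
 [ 0.      0.      0.      1.    ]]
```

View pics/d7.png

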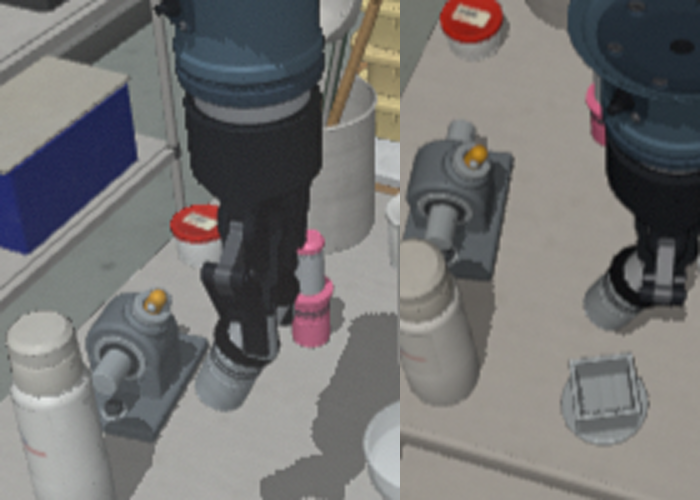

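View pics/wrist7.png

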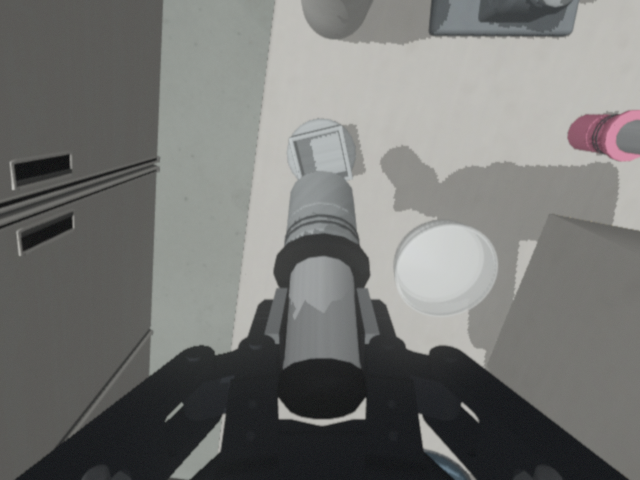

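Run:
```python
from h import *
crop('wrist7',260,160,385,425,2.25,'w7')
crop('scene7',270,215,330,300,7,'s7')
crop('side7',305,260,355,320,9,'t7')
```

```text
(no output)
```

View pics/w7.png

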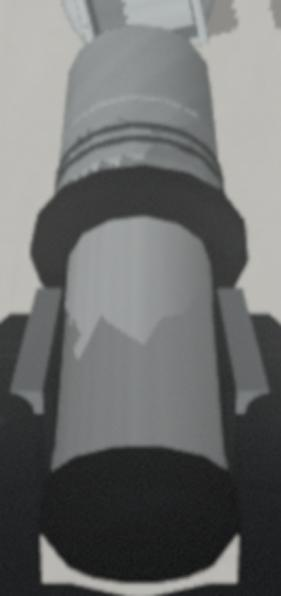

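View pics/s7.png

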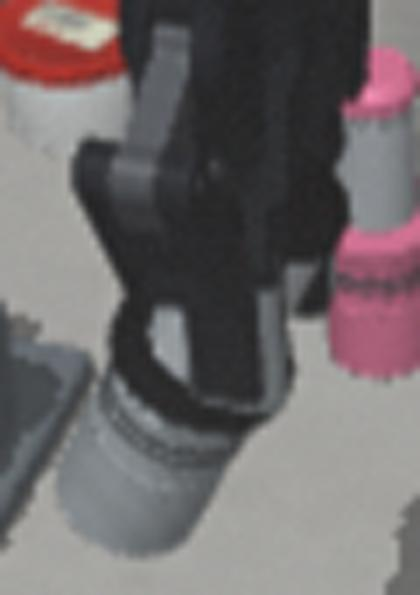

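View pics/t7.png

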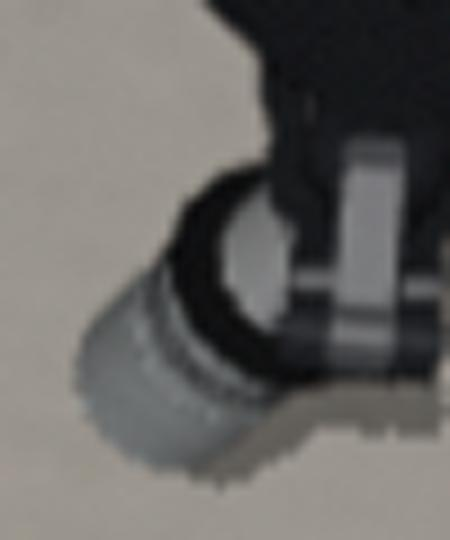

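```bash
cat > fit.py <<'E'
from h import *
from scipy.optimize import least_squares
T=np.linspace(0,2*np.pi,181)
def circ(G,ax,yv,s,r):
    xv=np.cross(yv,ax); return (G+s*ax)[:,None]+r*(xv[:,None]*np.cos(T)+yv[:,None]*np.sin(T))
def P(s,C):
    M=np.array(s['pose']);c=M[:3,:3].T@(C-M[:3,3:]);f=K(s)
    return np.array([s['cx']-f*c[0]/c[2], s['cy']+f*c[1]/c[2]])
def frame(ee,Rm,p):
    th,gx,gy,gz=p
    x=np.array([Rm[0,2],Rm[1,2],0]);x/=np.linalg.norm(x); y=np.cross([0,0,1],x)
    ax=-np.sin(th)*x+np.cos(th)*np.array([0,0,1.])
    return ee+gx*x+gy*y+np.array([0,0,gz]),ax,y
E
cat > f7.py <<'E'
from fit import *
w=load('wrist7');a=load('scene7');b=load('side7')
ee=np.array([.45401,.20511,.23431]);Rm=R.from_rotvec([-1.293,1.07,-1.069]).as_matrix()
def res(p):
    G,ax,y=frame(ee,Rm,p)
    q=lambda s,r:P(w,circ(G,ax,y,s,r))
    m=q(-.083,.018);c1=q(-.023,.022);c2=q(-.029,.022);j=q(-.023,.014);b1=q(.023,.0155);b2=q(.033,.0155)
    cc=np.hstack([c1,c2]);bb=np.hstack([b1,b2])
    return np.array([m[1].min()-172,cc[1].min()-234.7,j[1].min()-255.6,b2[1].max()-417.8,b1[1].min()-358.2,
      cc[0].min()-274.2,cc[0].max()-369.3,bb[0].min()-277.8,bb[0].max()-366.7])
r=least_squares(res,[.5,0,0,.02]);p=r.x
print(np.degrees(p[0]),p[1:].round(4),r.fun.round(1))
G,ax,y=frame(ee,Rm,p)
print('mouth',(G-.083*ax).round(4))
for n,s in(('scene',a),('side',b)):
    m=P(s,circ(G,ax,y,-.083,.018)); print(n,m[0].min(),m[1].max())
print('obs scene 277.9 294.3; side 313.3 313.9')
E
python3 f7.py
```

```text
25.651283976916805 [ 0.0011 -0.0007  0.0144] [-1.6  0.4  2.1  0.9 -1.8  0.2  0.2  0.2 -0.5]
mouth [0.4905 0.2114 0.1739]
scene 278.0090509735809 297.67901014248736
side 312.7670295663932 313.6356268762031
obs scene 277.9 294.3; side 313.3 313.9
```

```bash
cat >> f7.py <<'E'
print('--- joint')
def pert(s,t,r):
    M=np.array(s['pose']).copy();M[:3,3]+=t;M[:3,:3]=M[:3,:3]@R.from_rotvec(r).as_matrix();s=dict(s);s['pose']=M;return s
def model(p,w,a,b):
    G,ax,y=frame(ee,Rm,p)
    q=lambda S,s,r:P(S,circ(G,ax,y,s,r))
    m=q(w,-.083,.018);c1=q(w,-.023,.022);c2=q(w,-.029,.022);j=q(w,-.023,.014);b1=q(w,.023,.0155);b2=q(w,.033,.0155)
    cc=np.hstack([c1,c2]);bb=np.hstack([b1,b2])
    o=[m[1].min()-172,cc[1].min()-234.7,j[1].min()-255.6,b2[1].max()-417.8,b1[1].min()-358.2,
      cc[0].min()-274.2,cc[0].max()-369.3,bb[0].min()-277.8,bb[0].max()-366.7]
    ms=q(a,-.083,.018);cs=np.hstack([q(a,-.023,.022),q(a,-.029,.022)]);mt=q(b,-.083,.018)
    o+=[2*(ms[0].min()-277.9),2*(ms[1].max()-294.3),2*(cs[0].min()-285.7),2*(cs[1].max()-276.2),2*(mt[0].min()-313.3),2*(mt[1].max()-313.9)]
    return o
def res2(v):
    c=v[4:].reshape(3,6);W,A,B=[pert(s,k[:3],k[3:]) for s,k in zip((w,a,b),c)]
    return np.array(model(v[:4],W,A,B)+[(v[3]-.0185)/.002]+list((c/np.array([.002]*3+[.005]*3)).ravel()))
v0=np.zeros(22);v0[:4]=p
r=least_squares(res2,v0);v=r.x
print(np.degrees(v[0]),v[1:4].round(4),r.fun[:15].round(1));print(v[4:].reshape(3,6).round(4))
J=r.jac;print('sd',np.sqrt(np.diag(np.linalg.inv(J.T@J)))[:4])
G,ax,y=frame(ee,Rm,v[:4]);print('mouth rel TCP',(G-.083*ax-ee).round(4))
E
python3 f7.py
```

```text
25.651283976916805 [ 0.0011 -0.0007  0.0144] [-1.6  0.4  2.1  0.9 -1.8  0.2  0.2  0.2 -0.5]
mouth [0.4905 0.2114 0.1739]
scene 278.0090509735809 297.67901014248736
side 312.7670295663932 313.6356268762031
obs scene 277.9 294.3; side 313.3 313.9
--- joint
25.22773041316468 [ 0.0014 -0.001   0.017 ] [-1.4  0.2  2.   1.4 -2.   0.1  0.3  0.  -0.2 -0.5 -0.4  0.5  0.6 -0.
 -0.1]
[[ 0.0003 -0.0002  0.0021 -0.002  -0.0009 -0.0006]
 [-0.0005  0.0004 -0.0007 -0.0039 -0.0007 -0.0005]
 [ 0.0002 -0.0002  0.0001  0.0016  0.0007 -0.0001]]
sd [0.00893564 0.00179279 0.00187096 0.00141718]
mouth rel TCP [ 0.0363  0.0059 -0.058 ]
```

Call:
jog_arm --pt "0.2 0.04 -5 0 255" --pt "0 0 -5 0 255" --pt "0 0 -3 0 255" --pt "0 0 -1 0 255" --pt "0 0 0 0 255" --pt "-0.4 -0.08 0 0 255" --pt "-0.4 -0.08 0 0 255" --pt "0 0 0 0 255" --squeeze 25

```text
clock: 15.1
ee_pos: [0.4508, 0.2046, 0.0966]
tcp_rot: [-1.286, 1.065, -1.073]
force: [5.4, 2.2, -0.6]
finger_gap: 0.311
```

Call:
jog_arm --pt "0 0 0 0 255" --pt "0 0 4 0 255" --pt "0 0 5 0 255" --pt "0 0 5 0 255" --pt "0 0 0 0 255" --pt "0 0 0 0 255" --pt "0 0 0 0 255" --pt "0 0 0 0 255"

```text
clock: 16.1
ee_pos: [0.4472, 0.2037, 0.2329]
tcp_rot: [-1.294, 1.072, -1.069]
force: [0.4, 0.0, -1.6]
finger_gap: 0.313
```

Run:
```python
from h import *
for n in ['wrist','scene','side']: snap(n,n+'8')
st=ctrl.sense();print(st['ee_pos'],st['tcp_rot'],st['force'])
crop('wrist8',260,160,385,425,2.25,'w7')
crop('scene8',270,215,330,300,7,'s7')
crop('side8',305,260,355,320,9,'t7')
```

```text
[0.44766685 0.20381479 0.23357189] [-1.29332483  1.07061405 -1.06912693] [-0.83161209 -0.40086413 -1.64065983]
```

View pics/w7.png

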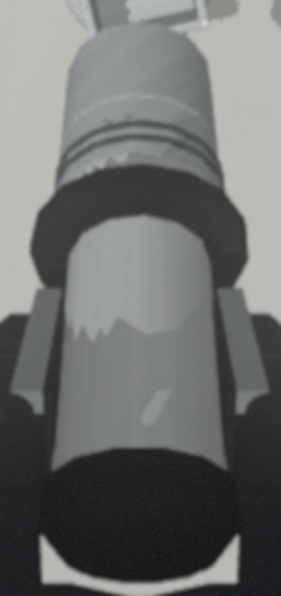

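View pics/s7.png

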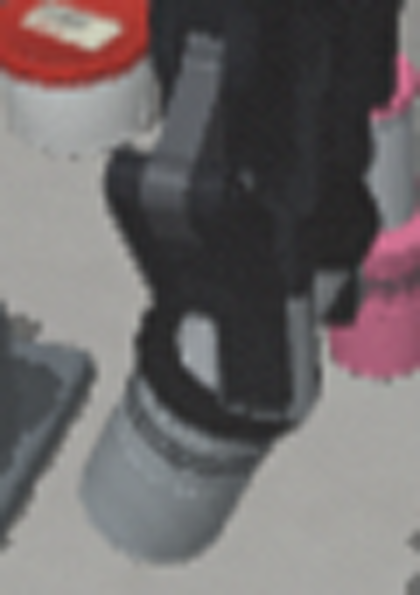

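View pics/t7.png

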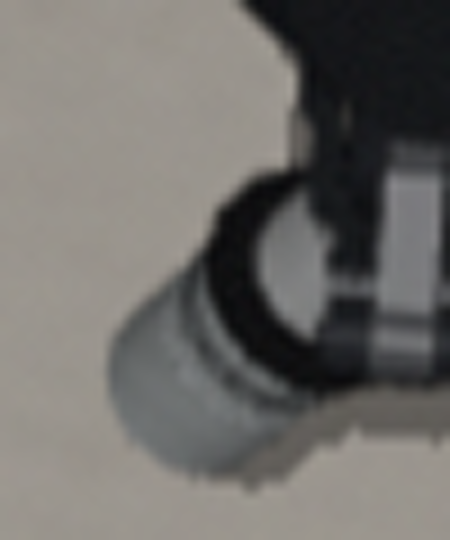

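Call:
jog_arm --pt "2.8 -2.8 0 0 255" --pt "2.8 -2.8 0 0 255" --pt "2.8 -2.8 -1 0 255" --pt "2.8 -2.8 -1 0 255" --pt "2.5 -2.5 -1 0 255" --pt "0.3 -0.3 -0.6 0 255" --pt "0 0 0 0 255" --pt "0 0 0 0 255" --squeeze 60

```text
clock: 17.25
ee_pos: [0.5875, 0.0648, 0.1985]
tcp_rot: [-1.293, 1.069, -1.069]
force: [-1.1, 0.6, -1.8]
finger_gap: 0.317
```

Run:
```python
from h import *
for n in ['wrist','scene','side']: snap(n,n+'9')
st=ctrl.sense();print(st['ee_pos'],st['tcp_rot'],st['force'])
crop('wrist9',260,80,400,230,3.9,'w9')
crop('scene9',235,190,320,270,7,'s9')
crop('side9',240,190,325,270,7,'t9')
```

```text
[0.58782465 0.06470643 0.19892944] [-1.29212     1.06813899 -1.06926218] [ 0.09994043  0.86143883 -0.9444381 ]
```

View pics/w9.png

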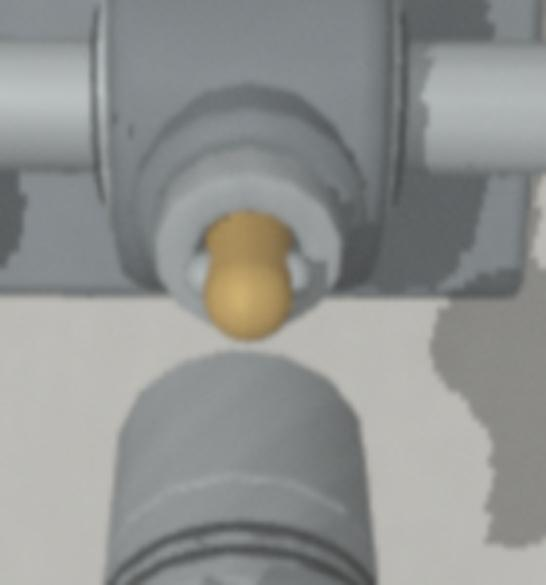

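View pics/s9.png

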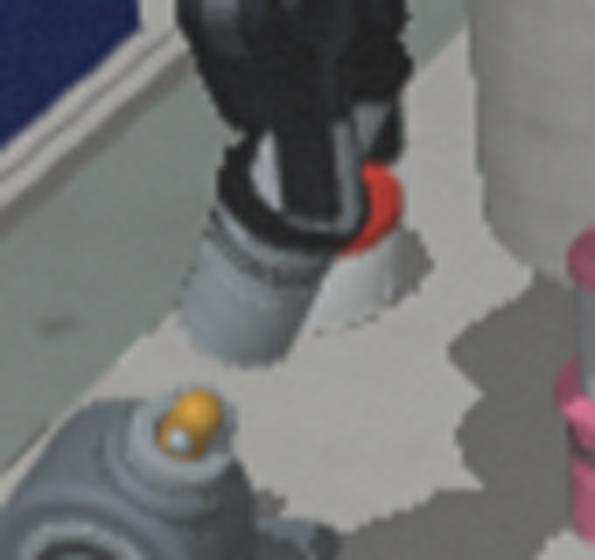

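View pics/t9.png

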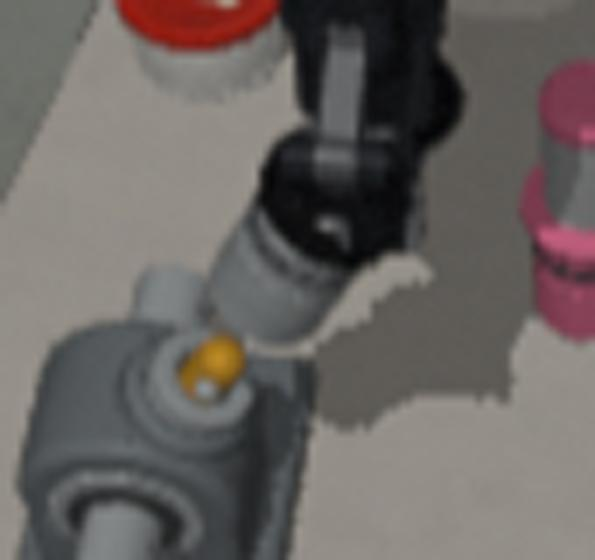

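```bash
cat > f9.py <<'E'
from fit import *
def pert(s,t,r):
    M=np.array(s['pose']).copy();M[:3,3]+=t;M[:3,:3]=M[:3,:3]@R.from_rotvec(r).as_matrix();s=dict(s);s['pose']=M;return s
def run(tag,ee,Rm,ow,osc,osi,sph,gz0=.0185):
    cams=[load(n+tag) for n in('wrist','scene','side')]
    # ow: mouth vmin, collar vmin, junction vmin, butt vmax, b1 vmin, mouth umin,umax, collar umin, umax, butt umin,umax
    def res(v):
        c=v[7:].reshape(3,6);w,a,b=[pert(s,k[:3],k[3:]) for s,k in zip(cams,c)]
        G,ax,y=frame(ee,Rm,v[:4])
        q=lambda S,s,r:P(S,circ(G,ax,y,s,r))
        m=q(w,-.083,.018);cc=np.hstack([q(w,-.023,.022),q(w,-.029,.022)]);j=q(w,-.023,.014);b1=q(w,.023,.0155);b2=q(w,.033,.0155);bb=np.hstack([b1,b2])
        o=list(np.array([m[1].min(),cc[1].min(),j[1].min(),b2[1].max(),b1[1].min(),m[0].min(),m[0].max(),cc[0].min(),cc[0].max(),bb[0].min(),bb[0].max()])-ow)
        ms=q(a,-.083,.018);cs=np.hstack([q(a,-.023,.022),q(a,-.029,.022)]);mt=q(b,-.083,.018)
        o+=list(2*(np.array([ms[0].min(),ms[1].max(),cs[0].min()])-osc))+list(2*(np.array([mt[0].min(),mt[1].max()])-osi))
        for S,uv in zip((w,a,b),sph): o+=list(2*(proj(S,v[4:7])-uv))
        return np.nan_to_num(np.array(o+[(v[3]-gz0)/.002]+list((c/np.array([.002]*3+[.005]*3)).ravel())))
    v0=np.zeros(25);v0[0]=.45;v0[3]=.017;v0[4:7]=[.643,.0735,.1065]
    r=least_squares(res,v0);v=r.x
    G,ax,y=frame(ee,Rm,v[:4]);m=G-.083*ax
    yw=np.radians(11);xp=np.array([np.cos(yw),np.sin(yw),0]);yp=np.array([-np.sin(yw),np.cos(yw),0])
    n=-.5*xp+np.array([0,0,.866]);nx=np.cross(yp,n)
    tip=v[4:7]+.0075*n
    print('th',np.degrees(v[0]).round(2),'g',v[1:4].round(4),'res',r.fun[:22].round(1))
    print('tip',tip.round(4),'mouth',m.round(4),'rel TCP',(m-ee).round(4))
    d=m-tip;print('mouth in tip frame x,y,z',np.round([d@nx,d@yp,d@n],4))
    print('axis-point offset: gun axis at nipple x:',nx.round(3))
    print('to contact (world) tip-mouth',(-d).round(4)); print(v[7:].reshape(3,6).round(4))
    J=r.jac;C=np.linalg.inv(J.T@J);print('sd',np.sqrt(np.diag(C))[:7].round(4))
E
python3 - <<'E'
from f9 import *
run('9',np.array([.58782,.06471,.19893]),R.from_rotvec([-1.29212,1.06814,-1.06926]).as_matrix(),
 [170.2,233.5,255.1,417.8,358.2,290.3,352.3,274.2,369.3,277.8,366.7],[260.7,242.1,266.4],[270,239.3],
 [(323.6,155.9),(263.4,249),(271.4,241.3)])
E
```

```text
th 25.73 g [ 0.0015 -0.0013  0.0171] res [-1.1  0.6  1.8  1.1 -1.9  0.3  0.3 -0.2  0.3 -0.1 -0.1 -0.7  0.1  0.6
 -0.5  0.3 -0.1 -0.2  0.1  0.   0.5 -0.2]
tip [0.6386 0.0717 0.1074] mouth [0.6249 0.0705 0.1412] rel TCP [ 0.0371  0.0058 -0.0577]
mouth in tip frame x,y,z [0.005  0.0014 0.0361]
axis-point offset: gun axis at nipple x: [0.85  0.165 0.5  ]
to contact (world) tip-mouth [ 0.0137  0.0012 -0.0338]
[[ 0.0001 -0.0006  0.002  -0.0011 -0.0018 -0.0012]
 [-0.0002  0.0003 -0.0004 -0.0033  0.0001 -0.0001]
 [ 0.0001  0.0003 -0.0001 -0.0014  0.0005  0.0004]]
sd [0.0093 0.0019 0.0019 0.0014 0.002  0.002  0.0021]
```

```bash
sed -i 's|\[(v\[3\]-gz0)/.002\]|[(v[3]-gz0)/.002,(v[6]-.1065)/.001]|' f9.py
python3 - <<'E'
from f9 import *
run('9',np.array([.58782,.06471,.19893]),R.from_rotvec([-1.29212,1.06814,-1.06926]).as_matrix(),
 [170.2,233.5,255.1,417.8,358.2,290.3,352.3,274.2,369.3,277.8,366.7],[260.7,242.1,266.4],[270,239.3],
 [(323.6,155.9),(263.4,249),(271.4,241.3)])
E
```

```text
th 25.78 g [ 0.0013 -0.001   0.0191] res [-1.5  0.5  1.7  1.2 -1.7  0.4  0.5 -0.2  0.5 -0.2 -0.1 -0.6  0.9  0.7
 -0.4  0.8 -0.4 -0.  -0.2 -0.8  0.4 -0.8]
tip [0.6384 0.0722 0.112 ] mouth [0.6248 0.0708 0.1433] rel TCP [ 0.0369  0.0061 -0.0556]
mouth in tip frame x,y,z [0.0038 0.0012 0.034 ]
axis-point offset: gun axis at nipple x: [0.85  0.165 0.5  ]
to contact (world) tip-mouth [ 0.0137  0.0014 -0.0313]
[[-0.     -0.0003  0.0038 -0.0021 -0.001  -0.0006]
 [-0.0001  0.0002 -0.0003 -0.0014  0.0005 -0.001 ]
 [ 0.0002  0.0002 -0.0001 -0.0001  0.0008 -0.0001]]
sd [0.0093 0.0019 0.0019 0.0011 0.002  0.002  0.0009]
```

Call:
jog_arm --pt "-0.3 -0.2 -0.2 0 255" --pt "0.3 0.05 -0.5 0 255" --pt "0.3 0.05 -0.5 0 255" --pt "0.3 0.1 -0.5 0 255" --pt "0.36 0.05 -0.7 0 255" --pt "0 0 0 0 255" --pt "0 0 0 0 255" --pt "0 0 0 0 255"

```text
clock: 18.4
ee_pos: [0.5977, 0.0644, 0.1746]
tcp_rot: [-1.292, 1.069, -1.07]
force: [0.7, 0.1, -1.6]
finger_gap: 0.316
```

Run:
```python
from h import *
for n in ['wrist','scene','side']: snap(n,n+'10')
st=ctrl.sense();print(st['ee_pos'],st['tcp_rot'],st['force'])
crop('wrist10',260,80,400,230,3.9,'w9')
crop('scene10',235,190,320,270,7,'s9')
crop('side10',240,190,325,270,7,'t9')
```

```text
[0.59770146 0.06438111 0.17457329] [-1.29190536  1.06931958 -1.07001032] [ 0.81533097  1.34871751 -1.25584121]
```

View pics/w9.png

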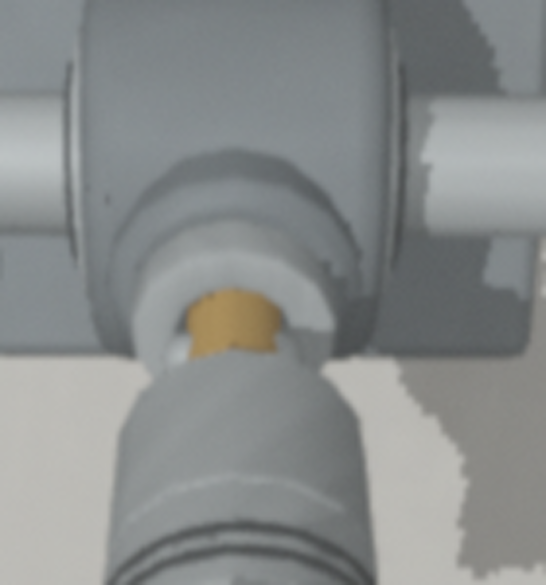

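View pics/s9.png

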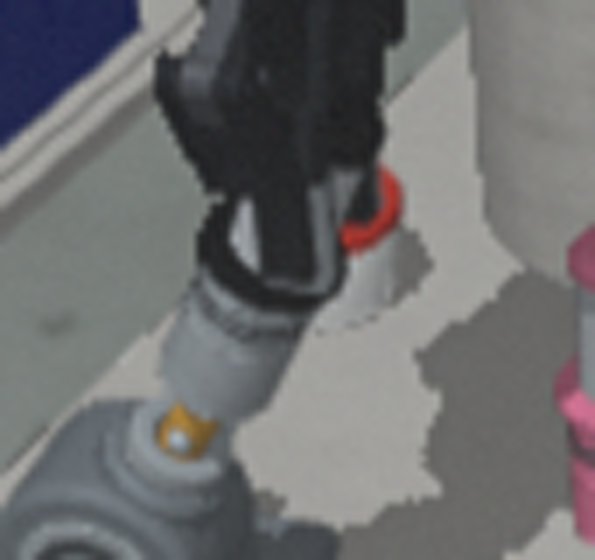

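View pics/t9.png

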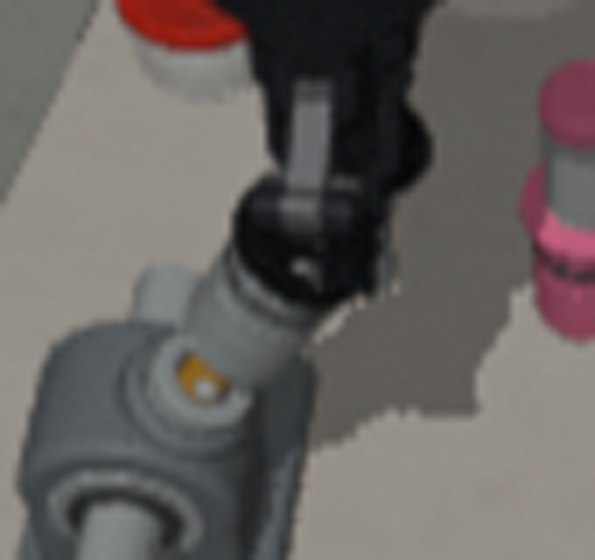

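Call:
jog_arm --pt "0.2 0.1 -0.36 0 255" --pt "0.2 0.05 -0.36 0 255" --pt "0.2 0.04 -0.36 0 255" --pt "0.2 0.04 -0.36 0 255" --pt "0 0 0 0 255" --pt "0 0 0 0 255" --pt "0 0 0 0 255" --pt "0 0 0 0 255"

```text
clock: 19.55
ee_pos: [0.6056, 0.0667, 0.1601]
tcp_rot: [-1.292, 1.069, -1.07]
force: [0.2, -0.8, -1.4]
finger_gap: 0.314
```

Run:
```python
from h import *
for n in ['wrist','scene','side']: snap(n,n+'11')
st=ctrl.sense();print(st['ee_pos'],st['tcp_rot'],st['force'])
crop('wrist11',260,80,400,230,2.5,'a')
crop('scene11',235,190,320,270,4.7,'b')
crop('side11',240,190,325,270,4.7,'c')
cv2.imwrite('pics/d11.png',np.hstack([cv2.imread('pics/b.png'),cv2.imread('pics/c.png')]))
```

```text
[0.6056034  0.06669567 0.15998189] [-1.29214185  1.0695377  -1.06972115] [-0.97858162  0.82986341 -2.26009128]
```

View pics/d11.png

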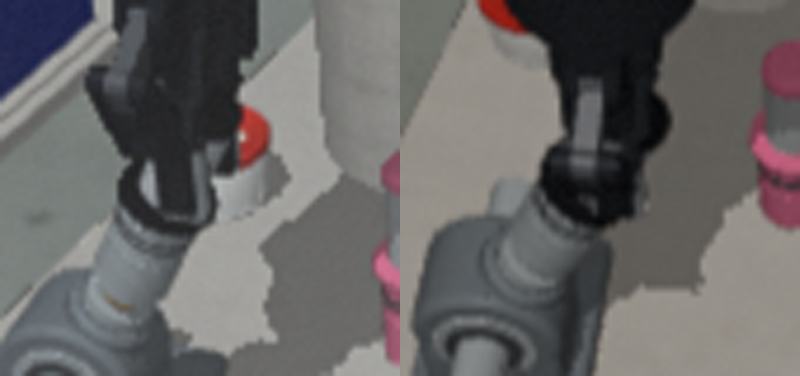

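View pics/a.png

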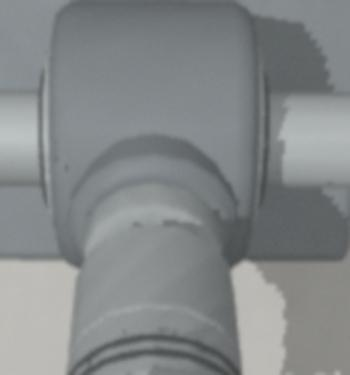

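Call:
jog_arm --pt "0 0 0 0 255" --pt "-0.13 -0.02 -0.07 0 255" --pt "-0.13 -0.02 -0.07 0 255" --pt "-0.13 -0.03 -0.08 0 255" --pt "-0.13 -0.03 -0.08 0 255" --pt "0 0 0 0 255" --pt "0 0 0 0 255" --pt "0 0 0 0 255" --squeeze 20

```text
clock: 20.7
ee_pos: [0.6025, 0.0661, 0.1581]
tcp_rot: [-1.288, 1.066, -1.072]
force: [6.0, 2.4, -1.3]
finger_gap: 0.313
```

Run:
```python
from h import *
for n in ['wrist','scene','side']: snap(n,n+'12')
st=ctrl.sense();print(st['ee_pos'],st['tcp_rot'],st['force'])
crop('wrist12',260,80,400,230,2.5,'a')
crop('wrist12',260,150,385,425,2.1,'e')
crop('scene12',235,190,320,270,4.7,'b')
crop('side12',240,190,325,270,4.7,'c')
cv2.imwrite('pics/d12.png',np.hstack([cv2.imread('pics/b.png'),cv2.imread('pics/c.png')]))
```

```text
[0.60248857 0.06609064 0.15816271] [-1.288031    1.06586008 -1.07218991] [5.8103148  2.59902545 0.26286116]
```

View pics/d12.png

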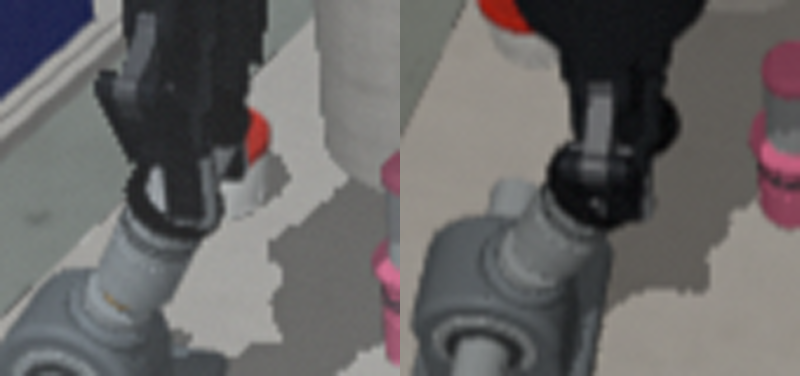

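View pics/e.png

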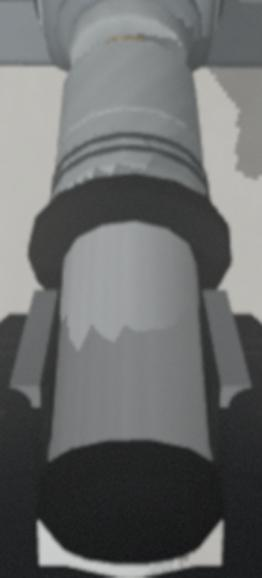

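Call:
jog_arm --pt "-0.13 -0.03 -0.08 0 255" --pt "-0.13 -0.03 -0.08 0 255" --pt "-0.13 -0.03 -0.08 0 255" --pt "0 0 0 0 255" --pt "0 0 0 0 255" --pt "0 0 0 0 255" --pt "0 0 0 0 255" --pt "0 0 0 0 255"

```text
clock: 21.85
ee_pos: [0.5997, 0.0654, 0.1566]
tcp_rot: [-1.286, 1.064, -1.074]
force: [9.1, 3.5, 1.5]
finger_gap: 0.318
```

Run:
```python
from h import *
for n in ['wrist','scene','side']: snap(n,n+'13')
st=ctrl.sense();print(st['ee_pos'],st['tcp_rot'],st['force'])
crop('wrist13',260,150,385,425,2.1,'e')
crop('scene13',235,190,320,270,4.7,'b')
crop('side13',240,190,325,270,4.7,'c')
cv2.imwrite('pics/d13.png',np.hstack([cv2.imread('pics/b.png'),cv2.imread('pics/c.png')]))
```

```text
[0.59970635 0.06540844 0.15658821] [-1.28590724  1.06386023 -1.07348879] [8.18163147 2.54533783 0.60753373]
```

View pics/d13.png

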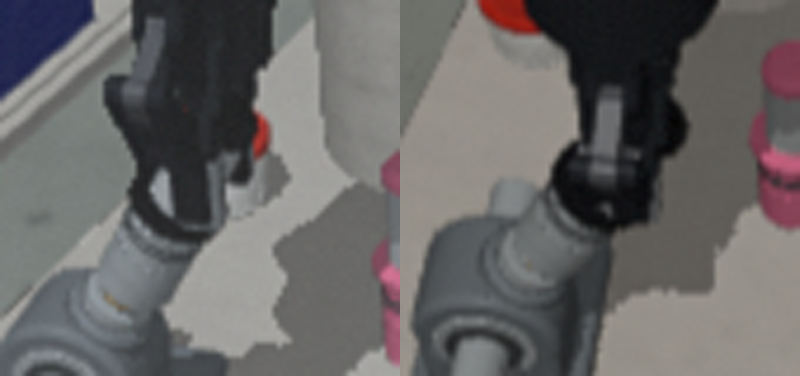

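View pics/e.png

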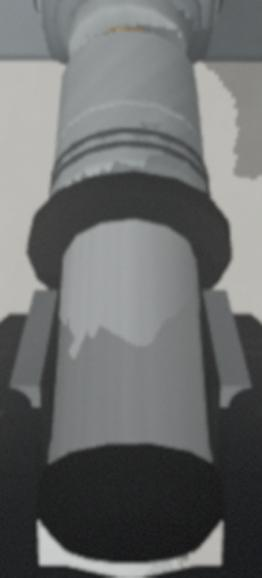

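Call:
jog_arm --pt "0.1 0.02 0.05 0 255" --pt "0.1 0.02 0.05 0 255" --pt "0 0 0 0 255" --pt "0.2 0.04 -0.35 0 255" --pt "0.2 0.04 -0.35 0 255" --pt "0.2 0.04 -0.35 0 255" --pt "0.2 0.04 -0.35 0 255" --pt "0 0 0 0 255" --squeeze 110

```text
clock: 23.0
ee_pos: [0.6082, 0.0671, 0.1432]
tcp_rot: [-1.289, 1.067, -1.072]
force: [2.9, 2.1, 5.8]
finger_gap: 0.303
```

Run:
```python
from h import *
for n in ['wrist','scene','side']: snap(n,n+'14')
st=ctrl.sense();print(st['ee_pos'],st['tcp_rot'],st['force'])
crop('wrist14',260,150,385,425,2.1,'e')
crop('scene14',235,190,320,270,4.7,'b')
crop('side14',240,190,325,270,4.7,'c')
cv2.imwrite('pics/d14.png',np.hstack([cv2.imread('pics/b.png'),cv2.imread('pics/c.png')]))
```

```text
[0.60826466 0.06709637 0.14329553] [-1.28897111  1.06628178 -1.0717989 ] [3.17703732 1.83579924 5.42966495]
```

View pics/d14.png

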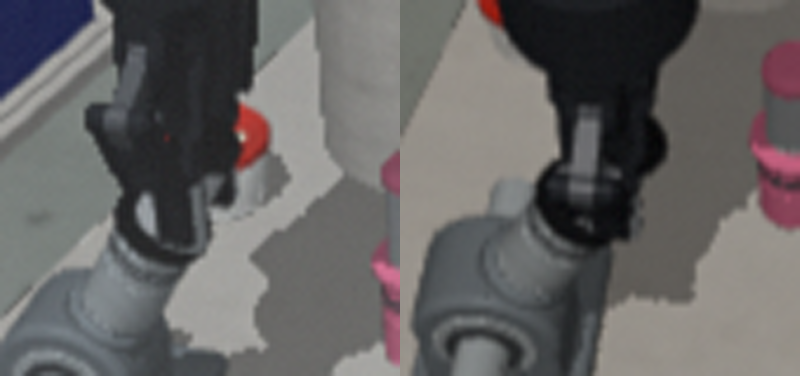

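View pics/e.png

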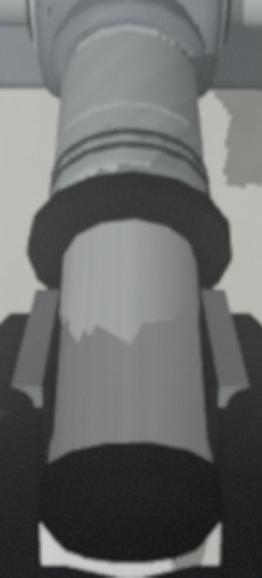

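Call:
jog_arm --pt "0.05 0.01 -0.09 0 255" --pt "0.05 0.01 -0.09 0 255" --pt "0.05 0.01 -0.09 0 255" --pt "0.05 0.01 -0.09 0 255" --pt "0 0 0 0 255" --pt "0 0 0 0 255" --pt "0 0 0 0 255" --pt "0 0 0 0 255"

```text
clock: 24.15
ee_pos: [0.6087, 0.0671, 0.143]
tcp_rot: [-1.292, 1.068, -1.07]
force: [-15.6, 0.1, 29.8]
finger_gap: 0.307
```

Run:
```python
from h import *
st=ctrl.sense();print(st['ee_pos'],st['tcp_rot'],st['force'])
d=st['ee_pos']-np.array([.60826,.0671,.1433]);print(d@[-.491,-.095,.866])
```

```text
[0.6087285  0.06711907 0.14295365] [-1.29225214  1.06766043 -1.0704766 ] [-15.6086678    0.11359944  29.825505  ]
-0.0005317802906265939
```

Call:
jog_arm --pt "-0.05 -0.01 0.09 0 255" --pt "-0.04 0 0.07 0 255" --pt "0 0 0 0 255" --pt "0 0 0 0 255" --pt "0 0 0 0 255" --pt "0 0 0 0 255" --pt "0 0 0 0 255" --pt "0 0 0 0 255"

```text
clock: 25.15
ee_pos: [0.6086, 0.0671, 0.143]
tcp_rot: [-1.291, 1.067, -1.071]
force: [-7.5, 1.1, 18.5]
finger_gap: 0.305
```

Run:
```python
from h import *
for n in ['wrist','scene','side']: snap(n,n+'15')
st=ctrl.sense();print(st['ee_pos'],st['tcp_rot'],st['force'])
d=st['ee_pos']-np.array([.60826,.0671,.1433]);print(d@[-.491,-.095,.866], st['force']@[-.491,-.095,.866])
crop('wrist15',255,140,390,425,2.1,'e')
crop('scene15',235,190,320,270,7,'b')
crop('side15',240,190,325,270,7,'c')
```

```text
[0.60856015 0.06712292 0.14300412] [-1.29074584  1.06701696 -1.07117332] [-6.91961726 -0.14461931 17.69259444]
-0.00040578262145534035 18.733057692079058
```

View pics/b.png

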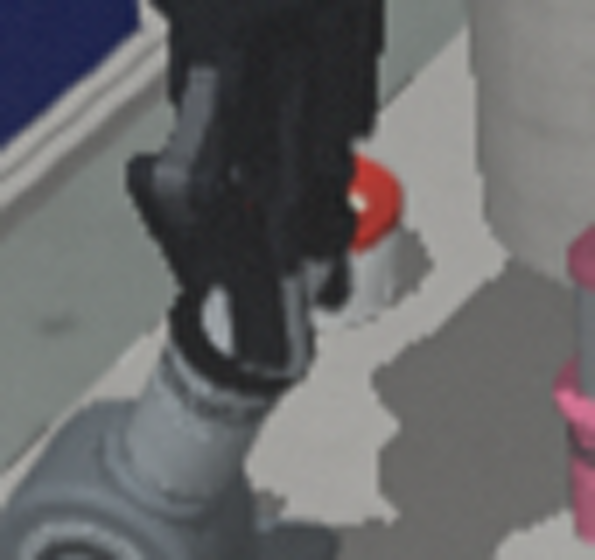

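View pics/c.png

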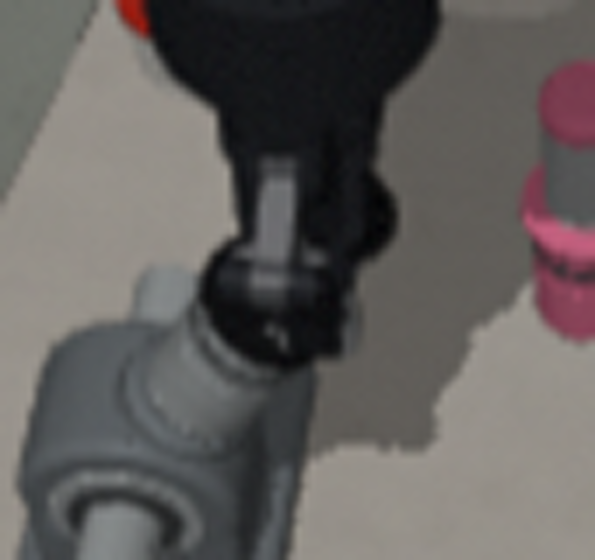

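View pics/e.png

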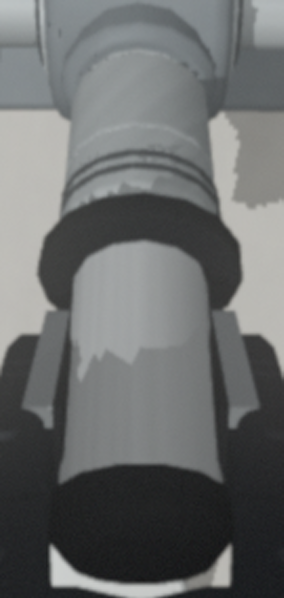

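View pics/scene15.png

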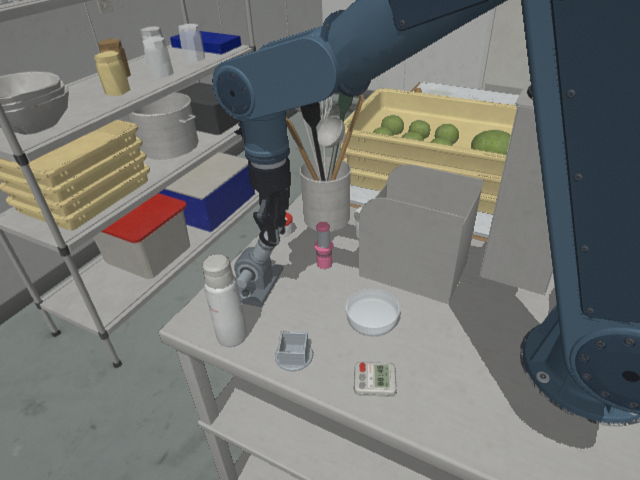

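Run:
```python
from f9 import *
w=load('wrist15');ee=np.array([.60856,.06712,.143]);Rm=R.from_rotvec([-1.29075,1.06702,-1.07117]).as_matrix()
def res(p):
    G,ax,y=frame(ee,Rm,p);q=lambda s,r:P(w,circ(G,ax,y,s,r))
    cc=np.hstack([q(-.023,.022),q(-.029,.022)])
    return np.array([q(-.083,.018)[1].min()-163.8,cc[1].min()-231.9,q(-.023,.014)[1].min()-254.3,q(.033,.0155)[1].max()-418.6,q(.023,.0155)[1].min()-361.4,cc[0].min()-273.6,cc[0].max()-370])
r=least_squares(res,[.5,0,0,.018]);print(np.degrees(r.x[0]),r.x[1:].round(4),r.fun.round(1))
```

```text
28.652959115552573 [ 0.0028 -0.0006  0.0167] [-1.1  0.7  1.4  0.4 -1.3 -0.3  0.3]
```

The tilt measures about 29°, and the nose is seated on the boss under about 19 N. I'm handing in now.

```bash
python3 -c "
from bench import close_job
print(close_job())"
```

```text
the job is handed in; nothing more can be done
None
```

I handed the job in at about 25 s, with the gun still gripped (110 N squeeze) and pressed against the nipple. No verdict was reported, and I could not read the ball and sleeve joints. That the balls have snapped out and the sleeve is fully home is inferred from force, travel and pictures.

**What I did**
- I stood the bottle upright at about (0.63, 0.23), about 15 cm from the nipple.
- I lifted the gun out of its stand and tilted it in the fingers against the rim of the stand, because the tool itself cannot tilt.
- I did the last few degrees of tilt with the nose already over the nipple, then pushed along the nipple's axis.

**Last checks**
- **Seating:** the last 4 mm of commanded push moved the tool only 0.5 mm while the force rose to about 34 N, so it was against a hard stop. I then backed off to about 19 N along the axis.
- **Position:** the computed mouth point is within about 2 mm of fully home.
- **Tilt:** the gun measures 28.7°, against the nipple's 30°.
- **Surroundings:** the last pictures show the bottle upright and clear. The tub, the case and the timer look unmoved; the white tub was mostly hidden behind the caddy, and the arm was never near it.

**What failed or disagreed**
- The wrist and fixed cameras differed by up to about 7 mm in absolute position, so I aligned the gun to the nipple by relative measurements.
- A second tilting try at the stand changed almost nothing; the gun stayed near 26°, which is why I finished the tilt on the nipple.

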